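# Stack the counter kit away for the night

### The job

Put the counter kit away in two stacks, using the things lying on the open front part of the counter and not the look-alikes along its back edge. On the metal rest: the ink pad lying lengthwise between the lips, the sticky-note block centred on the ink pad, and the rubber stamp standing upright in the middle of the block. On the cork coaster: the pin tin in the centre, with the thread spool standing upright in the middle of its lid; let everything go and leave the bell, the chalk and the tag bundle where they are.

Things in the scene. Friction and masses are not known exactly. Their poses are not given: they have to be found in the camera images.
- rest: Fixed aluminium stationery rest: a flat plate 82 (x) x 126 (y) mm, its floor 4 mm above the counter, with a lip 6 mm thick and 12 mm high along each short end (y = +-57 to +-63 mm); the long sides are open. The ink pad's place, lengthwise between the lips. Origin: centre of the underside, z up.
- coaster: Fixed round cork coaster, 86 mm across and 5 mm thick, flat on top. The pin tin's place. (The fixed receipt printer in the middle of the counter is 160 mm high: carry things over it or round its front.) Origin: centre of the underside, z up.
- ink_pad: Loose flat rectangular tin ink pad, closed, 58 (x) x 92 (y) mm, 18 mm high; grasp across x. Its top carries things at 17 to 18 mm. Origin: centre of the underside, z up.
- sticky_block: Loose square block of sticky notes, 51 x 51 mm, 18 mm high, sides along x and y. (A similar one at the back edge of the counter, over 0.85 m from the robot, belongs to the room and stays.) Origin: centre of the underside, z up.
- rubber_stamp: Loose rubber stamp standing upright, 67 mm high: a wooden base 24 (x) x 40 (y) mm and 18 mm high, a thin neck of 16 mm, and a round black knob 26 mm across from 36 to 67 mm above the underside; grasp the knob. Origin: centre of the underside, z up.
- pin_tin: Loose round closed tin with a flat lid, 60 mm across, 21 mm high (the body below 8 mm is 58 mm across). (A similar one at the back edge of the counter, over 0.85 m from the robot, belongs to the room and stays.) Origin: centre of the underside, z up.
- thread_spool: Loose spool standing upright, 29 mm across, 47 mm high; it grips as a plain cylinder. Origin: centre of the underside, z up.
- desk_bell: Bystander, loose: round service bell, 84 mm across, 52 mm high. Origin: centre of the underside, z up.
- tailor_chalk: Bystander, loose: flat triangular piece of chalk, 40 x 44 mm, 8 mm thick. Origin: centre of the underside, z up.
- tag_bundle: Bystander, loose: bundle of garment tags on a ring, 36 (x) x 94 (y) mm, 23 mm high with the ring. (A similar one at the back edge of the counter, over 0.85 m from the robot, belongs to the room and stays.) Origin: centre of the underside, z up.
Not all that is in view belongs to the job. Of the things that look like the pin_tin, take the one that is farthest to the robot's right at the start.

How it is judged:
By the outcome, as a careful person would: the job done as asked, in the order asked, and still so for the second after the job is handed in, with the robot touching nothing.
It also fails if it takes over 134 s, if anything falls off the work surface, if the arm or the gripper's body presses on something with over 40 N, if the wrist force passes 120 N, or if a joint passes its speed limit or range.

### The arm

A 7-joint arm with a two-finger parallel gripper is mounted at the origin on a cart in front of the work surface, level with it; the furniture and walls round the work are solid. World frame = base frame: x ahead of the robot, y to its left, z up, the work surface at z = 0. Lengths are in m, angles in rad, forces in N, time in s.
With the tool pointing down it reaches from about 0.4 to 0.875 m from the base axis. Payload 19.3 kg.
Tool frame: the origin (TCP) lies midway between the tips of the shut fingers; the grasp point (between the pads) lies 19 mm behind it; y points along the fingers, z is the direction in which the jaws open and shut, and the axes are right-handed (so a half turn about y gives the same grasp; the last joint's range is limited). The gripper opens to 85 mm and grips with 20 to 120 N. Pads are 22 mm wide; open, the fingers measure 114 mm over their backs; the gripper's body (76 mm by 85 mm) begins 54 mm behind the grasp point. The pads swing forward as they close: fully open they stand 13 mm farther back than shut.
Start: joints at [-0.07, 0.521, -0.036, 1.599, 0.021, 1.021, -0.113], TCP at [0.625, -0, 0.231] pointing down, gripper open.
Joint ranges: [-2.91, 2.91], [-0.3, 2.13], [-1.5, 1.42], [0.17, 2.43], [-1.26, 4.41], [0.16, 1.93], [-2.52, 2.52]. Speed limits (rad/s): [1.89, 1.89, 2.39, 2.39, 3.01, 3.01, 3.01].

### API

Orientations are given as a unit quaternion [w, x, y, z].
In Python, from plant import r gives the robot as it stands.
- The arm moves only by the tool apply_moves, never from a script. Its argument "motion" is a list that holds one entry, the list of rows, each a list of 6 numbers: the shift along the tool's x, y, z in mm, then the turn, a rotation vector about the tool's x, y, z in degrees. A call has 1 to 5 rows; each row is the pose to reach, as a shift and turn from the pose measured when the call began, along the tool's axes at that moment; what a row does not reach only later rows make up. A row lasts 1/10 s, in which the tool goes at most 50 mm and 8.59 degrees, less where a joint would pass 70% of its speed; a pose out of reach is approached as far as the arm can. A call with a gripper value outside its range is refused whole. "claw" is the opening, from -1 (shut) to 1 (fully open), set as the call begins (left out, the last holds). The fingers move at their own pace and stop on an object; "newtons" is the grip in N (left out, the last holds). Time passes only in rows, so rows that repeat a pose let the fingers close. It gives the time, the measured TCP pose, the force and the opening at its end, in the units of the state.
- r.get_state(): the state, without advancing time (a new reading comes with each control period).
- r.snapshot(name): name is "scene" or "side" or "wrist"; returns a dict with "pixels" (400x640x3 uint8, blue, green, red), "camera_matrix" (3x3 intrinsics, pixels), "rvec" (rotation vector, rad) and "tvec" (3), from world to camera coordinates, as OpenCV has them; the wrist camera has in their place "hand_eye" (4x4, takes a point from camera to tool coordinates, whose origin is the TCP and whose axes are the tool frame's). Camera axes: x right, y down, z forward; pixel columns grow to the right and rows downward; lengths in m; the calibration is good to about 2 mm. A picture is of the moment at which its call begins: read the wrist's pose just before it. There is no depth.
- r.close_job(): hands the job in, once; it reports no verdict.
Trained networks look in the newest picture that a camera, given by its name, has taken for a name from the list of things; names that differ only in an ending like _2 or _b are one class to them, and where a whole thing is asked for, a point or a joint stands for the part that bears it (a point fixed in the world has none). Each returns a list of dicts, best first, with "score" (0 to 1); they miss things now and then, are a little off and sometimes report something else, mostly with a low value. They report only what shows in the picture. A call takes as long as a camera call. They do not tell look-alikes from the thing itself.
- r.recognise(camera, thing): "centre" ([x, y, z] in m, in world coordinates, good to about 4 mm: the middle of the surface that is visible of it).
- r.silhouettes(camera, thing): "mask" (400x640 bool, what is visible of it).
- r.mark_of(camera, thing): "centre" ([x, y, z] in m, in world coordinates, good to about 4 mm: a listed point, or the origin of a listed thing).
The state is a dict: "t": time; "joints": joint angles; "qvel": joint speeds; "joint_efforts": joint torques, N m; "eef_pos": TCP position; "tcp_rot": TCP orientation; "force": force on the tool from outside, world axes, zero at the start; "moment": the same for the moment, N m; "finger_gap": finger opening in m.
Only numpy, scipy, OpenCV 4.12 (cv2) and the standard library are available. Lean on these libraries where they do the work, as an engineer would, in place of code of your own. Each camera call takes 0.05 s, during which the arm holds its last target.

## Working session

There is one attempt and no reset: what is moved stays moved. The work goes in short steps, Python scripts to look and compute and a tool call to move; the robot and the scene stay as the last step left them, time stands still between calls to the robot, and variables do not carry over. Pictures are saved under pics/ and viewed, and the job is handed in when it is done.

Besides the shell and the picture viewer there is one more tool, called after "Request:" in YAML: its name, and indented under it one key for each argument. apply_moves: Moves the arm, as the interface text tells. Its arguments: {"type":"object","properties":{"motion":{"type":"array"},"claw":{"type":"number"},"newtons":{"type":"number"}},"required":["motion"]}

```bash
ls; mkdir -p pics
python3 - <<'E'
from plant import r
import cv2
s=r.get_state()
for k in s: print(k,s[k])
for c in("scene","side","wrist"):
    d=r.snapshot(c); cv2.imwrite(f"pics/{c}0.png",d["pixels"])
    print(c,{k:d[k] for k in d if k!="pixels"})
E
```

```text
pics
t 0.0
joints [-0.0702401   0.52199868 -0.03633122  1.59995752  0.02121586  1.02109044
 -0.11279118]
qvel [-0.00028054  0.00089541 -0.00047181 -0.00028749  0.000247    0.00046152
  0.00117634]
joint_efforts [-4.24098413e-03 -9.27110124e+01  1.97758444e+00 -3.69928443e+01
  1.76317629e-02  8.19846697e-03 -6.58496788e-05]
eef_pos [ 6.24691682e-01 -1.15576297e-05  2.30753318e-01]
tcp_rot [-0.49972451  0.50030016 -0.50023221  0.49974283]
force [-0.60815681 -0.48699711  0.79877954]
moment [ 0.02492137 -0.00417268 -0.00032881]
finger_gap 0.0854946054800198
scene {'camera_matrix': array([[491.73596296,   0.        , 321.10322195],
       [  0.        , 491.73596296, 198.39329597],
       [  0.        ,   0.        ,   1.        ]]), 'rvec': array([ 1.83228498, -0.85092427,  0.55212729]), 'tvec': array([-0.25466889,  0.24059048,  1.07396077])}
side {'camera_matrix': array([[374.75976518,   0.        , 319.34852451],
       [  0.        , 374.75976518, 194.65993914],
       [  0.        ,   0.        ,   1.        ]]), 'rvec': array([ 0.36987734, -2.62768818,  1.42368551]), 'tvec': array([0.56581245, 0.05669005, 1.11851041])}
wrist {'camera_matrix': array([[360.18241635,   0.        , 313.82415849],
       [  0.        , 360.18241635, 197.85881659],
       [  0.        ,   0.        ,   1.        ]]), 'hand_eye': array([[-5.19046559e-04,  9.60238879e-01,  2.79179200e-01,
        -7.05253391e-02],
       [-5.14303160e-04, -2.79179457e-01,  9.60238807e-01,
        -1.42647103e-01],
       [ 9.99999733e-01,  3.54825904e-04,  6.38761026e-04,
        -1.40000906e-04],
       [ 0.00000000e+00,  0.00000000e+00,  0.00000000e+00,
         1.00000000e+00]])}
```

View pics/scene0.png

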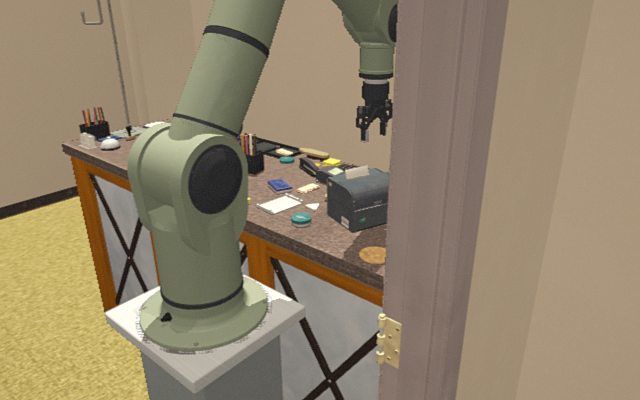

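View pics/side0.png

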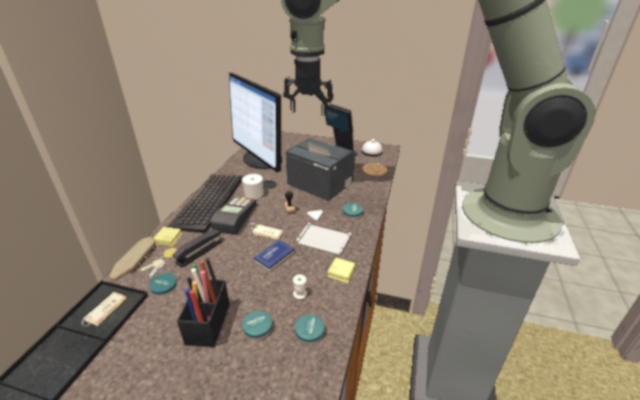

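View pics/wrist0.png

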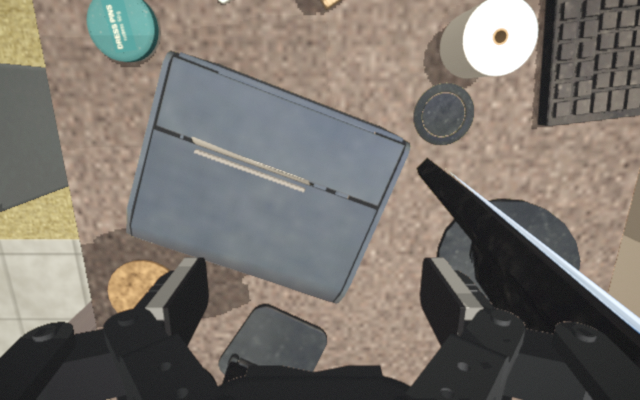

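Run:
```python
from plant import r
import numpy as np
for c in("scene","side","wrist"):
    for n in "rest coaster ink_pad sticky_block rubber_stamp pin_tin thread_spool desk_bell tailor_chalk tag_bundle".split():
        print(c,n,[(np.round(q["centre"],3).tolist(),round(q["score"],2)) for q in r.mark_of(c,n)])
print(r.get_state()["t"])
```

```text
scene rest [([0.498, 0.269, -0.0], 0.74)]
scene coaster []
scene ink_pad [([0.603, 0.376, 0.001], 0.6)]
scene sticky_block []
scene rubber_stamp []
scene pin_tin [([0.453, 0.129, 0.003], 0.56)]
scene thread_spool []
scene desk_bell []
scene tailor_chalk [([0.546, 0.168, -0.001], 0.62)]
scene tag_bundle [([0.66, 0.29, -0.001], 0.52)]
side rest []
side coaster [([0.429, -0.15, -0.0], 0.59)]
side ink_pad [([0.602, 0.371, 0.001], 0.76)]
side sticky_block [([0.425, 0.378, -0.001], 0.85)]
side rubber_stamp [([0.637, 0.166, -0.001], 0.45)]
side pin_tin [([0.553, 0.579, 0.0], 0.98), ([0.45, 0.564, 0.005], 0.68)]
side thread_spool [([0.502, 0.471, -0.001], 0.63), ([0.426, -0.152, -0.003], 0.4)]
side desk_bell [([0.464, -0.292, 0.001], 0.49)]
side tailor_chalk [([0.547, 0.168, -0.002], 0.62)]
side tag_bundle [([0.665, 0.285, 0.003], 0.72), ([0.6, 0.37, 0.0], 0.16)]
wrist rest []
wrist coaster [([0.431, -0.15, 0.001], 0.81)]
wrist ink_pad []
wrist sticky_block []
wrist rubber_stamp []
wrist pin_tin [([0.45, 0.13, -0.002], 0.74)]
wrist thread_spool []
wrist desk_bell []
wrist tailor_chalk []
wrist tag_bundle []
1.65
```

The side view shows four teal tins, at px (352,209), (257,323), (310,327) and (162,284). By the networks, the first is at (0.453, 0.129), which is farthest to the robot's right (-y). The sticky block at the front is at px (341,269), and its look-alike at the back is at (168,237). Next I'll get a better overhead view of the front area.

Request:
apply_moves:
  motion:
    - [[-42,-10,-12,0,0,0],[-84,-20,-24,0,0,0],[-126,-30,-36,0,0,0],[-168,-40,-48,0,0,0],[-210,-50,-60,0,0,0]]

```text
t: 2.15
eef_pos: [0.5643, 0.2116, 0.2819]
tcp_rot: [-0.5, 0.5, -0.5, 0.5]
force: [1.8, 0.7, 0.5]
finger_gap: 0.0855
```

Request:
apply_moves:
  motion:
    - [[-42,-10,-12,0,0,0],[-84,-20,-24,0,0,0],[-84,-20,-24,0,0,0],[-84,-20,-24,0,0,0],[-84,-20,-24,0,0,0]]

```text
t: 2.65
eef_pos: [0.5407, 0.2944, 0.3016]
tcp_rot: [-0.5, 0.5, -0.5, 0.501]
force: [0.3, -0.6, -1.2]
finger_gap: 0.0852
```

```bash
cat > h.py <<'E'
from plant import r
import numpy as np, cv2
from scipy.spatial.transform import Rotation as Ro
def pose():
    s=r.get_state(); q=s["tcp_rot"]; return np.array(s["eef_pos"]),Ro.from_quat([q[1],q[2],q[3],q[0]]).as_matrix(),s
def wcam():
    p,R,s=pose(); d=r.snapshot("wrist"); T=np.eye(4);T[:3,:3]=R;T[:3,3]=p
    C=T@d["hand_eye"]; return d["pixels"],d["camera_matrix"],C  # C: cam->world
def px2w(uv,z,K,C):
    ray=C[:3,:3]@np.linalg.inv(K)@np.array([uv[0],uv[1],1.]); o=C[:3,3]; return o+ray*(z-o[2])/ray[2]
def w2px(P,K,C):
    c=np.linalg.inv(C)@np.r_[P,1]; u=K@c[:3]; return u[:2]/u[2]
def go(target,yaw=None):
    """needed shift mm in tool axes and turn deg. yaw: jaw (tool z) direction angle in world xy, tool y down"""
    p,R,s=pose()
    out=R.T@(np.array(target)-p)*1000
    t=np.zeros(3)
    if yaw is not None:
        best=None
        for y in(yaw,yaw+np.pi):
            z=np.array([np.cos(y),np.sin(y),0]);yy=np.array([0,0,-1.]);x=np.cross(yy,z)
            rv=Ro.from_matrix(R.T@np.c_[x,yy,z]).as_rotvec()
            if best is None or np.linalg.norm(rv)<np.linalg.norm(best): best=rv
        t=np.degrees(best)
    print("shift",np.round(out,1),"turn",np.round(t,2),"| pos",np.round(p,4),"jaw yaw",round(float(np.degrees(np.arctan2(R[1,2],R[0,2]))),2),"F",np.round(s["force"],1),"gap",round(s["finger_gap"],4),"t",round(s["t"],2),"j",np.round(s["joints"],2))
E
python3 - <<'E'
from h import *
im,K,C=wcam(); cv2.imwrite("pics/w1.png",im); np.savez("w1.npz",K=K,C=C)
go([0.53,0.3,0.3],0)
for n in "rest ink_pad sticky_block rubber_stamp pin_tin thread_spool desk_bell tailor_chalk tag_bundle".split():
    m=r.silhouettes("wrist",n)
    for q in r.mark_of("wrist",n): print(n,np.round(q["centre"],3),round(q["score"],2),np.round(w2px(q["centre"],K,C)))
    for i,q in enumerate(m):
        (c,sz,a)=cv2.minAreaRect(np.argwhere(q["mask"])[:,::-1].astype(np.float32)); print("   mask",round(q["score"],2),np.round(c),np.round(sz),round(a,1))
        np.save(f"m1_{n}_{i}.npy",q["mask"])
print(r.get_state()["t"])
E
```

```text
shift [ -5.7   1.6 -10.8] turn [-0.01 -0.1   0.03] | pos [0.5408 0.2942 0.3016] jaw yaw -0.1 F [ 0.1 -0.5  0.3] gap 0.0852 t 2.7 j [-0.53  0.45 -0.1   1.54  0.05  1.16 -0.64]
rest [0.496 0.269 0.001] 0.58 [278. 173.]
rest [ 0.451  0.131 -0.004] 0.43 [249. 270.]
   mask 0.84 [280. 172.] [104.  65.] 6.1
ink_pad [0.599 0.374 0.003] 0.88 [363.  85.]
ink_pad [ 0.428  0.377 -0.003] 0.63 [219.  82.]
   mask 0.74 [368.  85.] [52. 86.] 23.6
sticky_block [ 0.431  0.376 -0.004] 0.9 [221.  84.]
   mask 0.83 [213.  81.] [49. 47.] 7.1
rubber_stamp [0.634 0.164 0.004] 0.91 [384. 250.]
   mask 0.57 [388. 256.] [45. 22.] 63.4
pin_tin [ 0.453  0.129 -0.004] 0.86 [250. 271.]
   mask 0.76 [246. 276.] [45. 45.] 45.0
   mask 0.47 [278.   4.] [ 7. 21.] 90.0
tailor_chalk [ 0.553  0.166 -0.001] 0.6 [323. 247.]
tailor_chalk [0.664 0.285 0.001] 0.42 [413. 160.]
   mask 0.56 [326. 245.] [29. 32.] 7.1
   mask 0.23 [247. 277.] [44. 45.] 45.0
tag_bundle [0.662 0.282 0.002] 0.67 [412. 162.]
   mask 0.64 [409. 159.] [70. 29.] 3.7
3.6
```

View pics/w1.png

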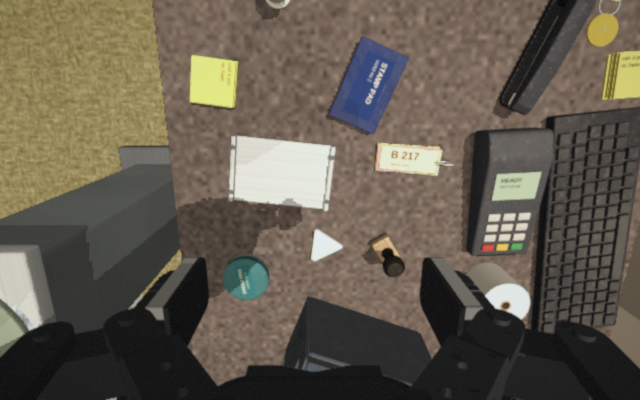

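The wrist view shows:
- sticky block at (214,81)
- ink pad "STAMP PAD" at (368,85), turned about 25°
- rest at (281,172), with its lips at left and right
- tags at (409,159)
- chalk at (325,245)
- stamp at (388,256)
- teal tin at (246,277), and the spool cut off at the top (276,2)

I'll fit poses by matching projected boxes to the masks.

```bash
cat >> h.py <<'E'
from scipy.optimize import minimize
def boxpts(x,y,th,sx,sy,z0,z1,n=None):
    if n: a=np.linspace(0,2*np.pi,n,endpoint=False); b=np.c_[np.cos(a)*sx/2,np.sin(a)*sx/2]
    else: b=np.array([[-1,-1],[1,-1],[1,1],[-1,1]])*[sx/2,sy/2]
    c,s=np.cos(th),np.sin(th); b=b@np.array([[c,s],[-s,c]])+[x,y]
    return np.vstack([np.c_[b,np.full(len(b),z)] for z in(z0,z1)])
def hull(P,K,C):
    return cv2.convexHull(np.array([w2px(p,K,C) for p in P],np.float32))
def fit(mask,x0,sx,sy,z0,z1,K,C,n=None):
    S=4
    big=cv2.resize(mask.astype(np.uint8),None,fx=S,fy=S,interpolation=cv2.INTER_NEAREST)
    def cost(v):
        h=hull(boxpts(v[0],v[1],v[2]/10 if len(v)>2 else 0,sx,sy,z0,z1,n),K,C)
        o=np.zeros_like(big); cv2.fillPoly(o,[np.round((h+.5)*S-.5).astype(np.int32)],1)
        return 1-(o&big).sum()/max(1,(o|big).sum())
    best=None
    x0=np.array(x0,float)
    sim=np.vstack([x0]+[x0+np.eye(len(x0))[i]*[.01,.01,1][i] for i in range(len(x0))])
    q=minimize(cost,x0,method="Nelder-Mead",options=dict(initial_simplex=sim,xatol=1e-4,fatol=1e-4))
    v=q.x.copy()
    if len(v)>2: v[2]/=10
    return v,1-q.fun
def draw(im,P,K,C,col=(0,0,255),S=1): cv2.polylines(im,[np.round((hull(P,K,C)+.5)*S-.5).astype(np.int32)],True,col,1)
E
python3 - <<'E'
from h import *
d=np.load("w1.npz");K,C=d["K"],d["C"]
im=cv2.resize(cv2.imread("pics/w1.png"),None,fx=2,fy=2,interpolation=cv2.INTER_CUBIC)
M=lambda n:np.load(f"m1_{n}_0.npy")
for n,x0,a in [("ink_pad",(.6,.374,-4),(.058,.092,0,.018)),("sticky_block",(.43,.376,-1),(.051,.051,0,.018)),("rest",(.497,.269,15),(.082,.126,0,.008)),("pin_tin",(.452,.13),(.06,.06,0,.021)),]:
    v,i=fit(M(n),x0,*a,K,C,n=40 if n=="pin_tin" else None); print(n,np.round(v,4),"deg",np.degrees(v[2]).round(1) if len(v)>2 else"","iou",round(i,3))
    draw(im,boxpts(v[0],v[1],v[2] if len(v)>2 else 0,*a,n=40 if n=="pin_tin" else None),K,C,S=2)
cv2.imwrite("pics/fit1.png",im[0:600,280:1080])
E
```

```text
ink_pad [ 0.6017  0.3719 -0.4011] deg -23.0 iou 0.97
sticky_block [ 0.4252  0.3779 -0.1432] deg -8.2 iou 0.923
rest [0.4988 0.2697 1.4634] deg 83.8 iou 0.96
pin_tin [0.4497 0.1296] deg  iou 0.902
```

View pics/fit1.png

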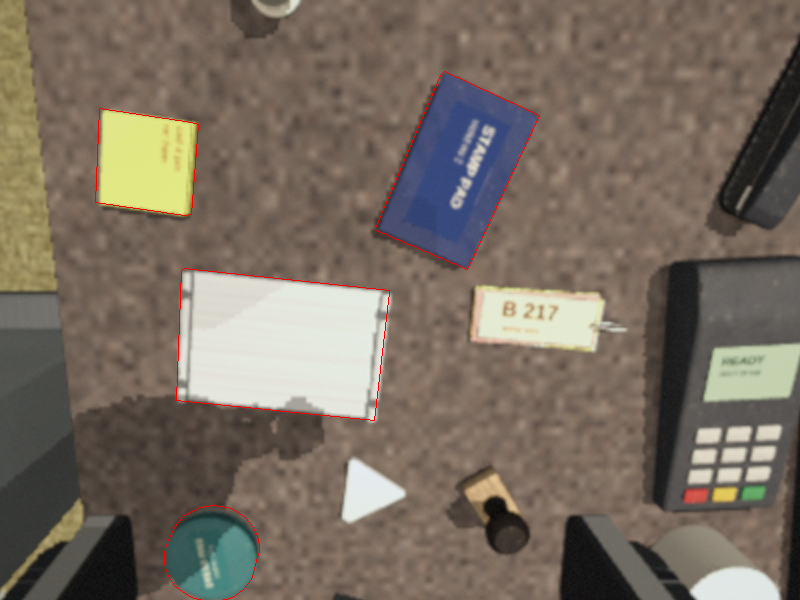

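The outlines match the picture well. Now I'll work out where the printer stands and plan the first approach, to the ink pad.

Run:
```python
from h import *
d=np.load("w1.npz");K,C=d["K"],d["C"]
p,R,s=pose()
from scipy.spatial.transform import Rotation as Ro
w=Ro.from_quat([.5,-.5,.5,.5])
# first wrist picture pose
T=np.eye(4); q=[-.49972451,.50030016,-.50023221,.49974283];T[:3,:3]=Ro.from_quat([q[1],q[2],q[3],q[0]]).as_matrix();T[:3,3]=[.62469,0,.23075]
he=np.linalg.inv(np.r_[np.c_[R,p],[[0,0,0,1]]])@C
C0=T@he
for uv in [(172,53),(408,146),(337,300),(130,235)]: print("printer",np.round(px2w(uv,.16,K,C0),3))
print("mug",px2w((500,37),.06,K,C0).round(3))
print("stamp knob top",px2w((395,264),.067,K,C).round(3),"base top", px2w((385,250),.018,K,C).round(3))
print("tin", px2w((123,25),.021,K,C0).round(3), "coaster",px2w((140,290),.005,K,C0).round(3))
go([.602,.372,.10],np.radians(-23))
```

```text
printer [0.547 0.091 0.16 ]
printer [0.681 0.039 0.16 ]
printer [ 0.641 -0.064  0.16 ]
printer [ 0.508 -0.017  0.16 ]
mug [0.774 0.112 0.06 ]
stamp knob top [0.634 0.176 0.067] base top [0.632 0.171 0.018]
tin [0.454 0.128 0.021] coaster [ 0.425 -0.148  0.005]
shift [-76.4 201.9  61.6] turn [-2.000e-02  2.299e+01 -1.000e-02] | pos [0.5403 0.2956 0.3019] jaw yaw -0.01 F [ 0.7 -0.1 -0.2] gap 0.0855 t 3.6 j [-0.53  0.45 -0.1   1.54  0.05  1.16 -0.64]
```

Request:
apply_moves:
  motion:
    - [[-16,40,13,0,5,0],[-32,80,26,0,10,0],[-48,120,39,0,15,0],[-64,165,52,0,20,0],[-76,202,62,0,23,0]]
  claw: 1
  newtons: 40

```text
t: 4.1
eef_pos: [0.6023, 0.3723, 0.0973]
tcp_rot: [-0.389, 0.39, -0.59, 0.59]
force: [0.4, 0.6, -0.9]
finger_gap: 0.0856
```

Request:
apply_moves:
  motion:
    - [[0,0,0,0,0,0],[0,0,0,0,0,0]]

```text
t: 4.3
eef_pos: [0.6019, 0.3722, 0.0969]
tcp_rot: [-0.389, 0.391, -0.59, 0.59]
force: [-0.5, -1.3, 0.4]
finger_gap: 0.0855
```

Run:
```python
from h import *
im,K,C=wcam()
go([.602,.372,.0],np.radians(-23))
m=r.silhouettes("wrist","ink_pad"); print(len(m),[q["score"] for q in m])
v,i=fit(m[0]["mask"],(.602,.372,-4),.058,.092,0,.018,K,C); print(v,np.degrees(v[2]),i)
draw(im,boxpts(*v,.058,.092,0,.018),K,C); cv2.imwrite("pics/w2.png",im)
go([v[0],v[1],-.001],v[2])
```

```text
shift [ 0.4 98.5 -0.5] turn [-0.02 -0.12  0.  ] | pos [0.6026 0.3722 0.0985] jaw yaw -23.12 F [-0.   0.3 -0.3] gap 0.0852 t 4.35 j [-0.63  0.8  -0.    1.45  0.    0.89 -1.04]
1 [0.88]
[ 0.60187387  0.37156527 -0.40034787] -22.938243010403617 0.9637987472618084
shift [  1.2 100.4  -0.9] turn [-0.07 -0.21 -0.07] | pos [0.603  0.3722 0.0994] jaw yaw -23.15 F [0.3 0.7 0.3] gap 0.0857 t 4.4 j [-0.63  0.79 -0.    1.45  0.    0.89 -1.04]
```

View pics/w2.png

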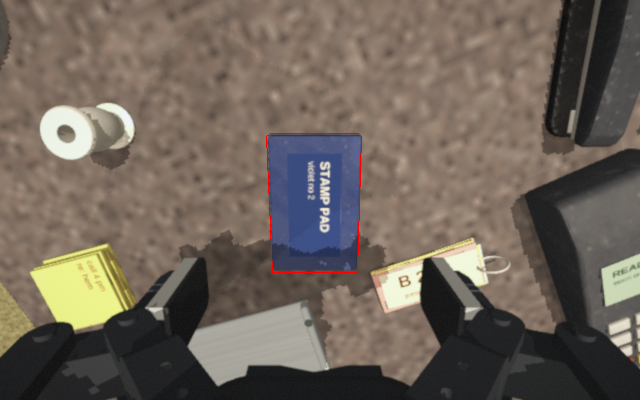

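Request:
apply_moves:
  motion:
    - [[0,45,-1,0,0,0],[1,80,-1,0,0,0],[1,99,-1,0,0,0],[1,99,-1,0,0,0]]

```text
t: 4.8
eef_pos: [0.6013, 0.3711, -0.0003]
tcp_rot: [-0.39, 0.39, -0.59, 0.59]
force: [-1.0, -0.3, 0.6]
finger_gap: 0.0852
```

Request:
apply_moves:
  motion:
    - [[0,0,0,0,0,0],[0,0,0,0,0,0],[0,0,0,0,0,0],[0,0,0,0,0,0],[0,0,0,0,0,0]]
  claw: -1

```text
t: 5.3
eef_pos: [0.6025, 0.3716, 0.0022]
tcp_rot: [-0.391, 0.389, -0.59, 0.59]
force: [-2.0, -1.9, 7.9]
finger_gap: 0.0567
```

Run:
```python
from h import *
im,K,C=wcam();cv2.imwrite("pics/w3.png",im)
go([.6019,.3716,.10],np.radians(-23))
```

```text
shift [  0.  -97.8  -0.3] turn [-0.11 -0.14 -0.12] | pos [0.6025 0.3716 0.0022] jaw yaw -23.14 F [-1.8 -1.5  7.6] gap 0.057 t 5.35 j [-0.63  0.92 -0.01  1.48  0.01  0.74 -1.05]
```

View pics/w3.png

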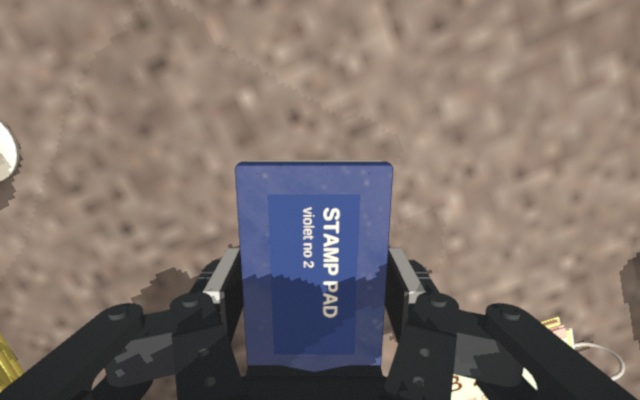

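The pad is gripped at gap 57 mm. The fingertips just touch the counter at TCP z ≈ 2 mm, which I'll keep as the reference. I'll lift it and see how far the rest is.

Request:
apply_moves:
  motion:
    - [[0,-40,0,0,0,0],[0,-80,0,0,0,0],[0,-98,0,0,-8,0],[0,-98,0,0,-16,0],[0,-98,0,0,-24,0]]

```text
t: 5.85
eef_pos: [0.6031, 0.372, 0.1029]
tcp_rot: [0.507, -0.503, 0.494, -0.495]
force: [-1.7, -1.1, -1.5]
finger_gap: 0.057
```

Run:
```python
from h import *
go([.4988,.2697,.10],np.radians(-96.2))
```

```text
shift [ 100.1    2.  -106.4] turn [ -0.37 -82.61   0.1 ] | pos [0.6031 0.372  0.1029] jaw yaw 1.19 F [-1.7 -1.1 -1.5] gap 0.057 t 5.85 j [-0.57  0.79 -0.11  1.45  0.1   0.9  -0.69]
```

Request:
apply_moves:
  motion:
    - [[15,0,-15,0,-8.3,0],[30,0,-30,0,-16.6,0],[45,0,-45,0,-24.9,0],[60,0,-60,0,-33.2,0],[75,0,-75,0,-41.5,0]]

```text
t: 6.35
eef_pos: [0.5297, 0.2949, 0.1038]
tcp_rot: [0.651, -0.646, 0.28, -0.284]
force: [0.4, -0.1, -0.2]
finger_gap: 0.057
```

Run:
```python
from h import *
go([.4988,.2697,.07],np.radians(83.8))
```

```text
shift [ -2.7  33.5 -40. ] turn [ -0.38 -40.77   0.32] | pos [0.5297 0.2949 0.1038] jaw yaw 43.03 F [ 0.4 -0.1 -0.2] gap 0.057 t 6.35 j [-0.4   0.66 -0.31  1.75  0.27  0.77 -0.09]
```

Request:
apply_moves:
  motion:
    - [[0,6,-9,0,-8.2,0],[-1,12,-18,0,-16.4,0],[-1,18,-27,0,-24.6,0],[-2,24,-35,-0.2,-32.8,0.2],[-3,33,-40,-0.4,-40.8,0.3]]

```text
t: 6.85
eef_pos: [0.4994, 0.2695, 0.072]
tcp_rot: [-0.706, 0.706, -0.035, 0.037]
force: [0.2, -0.3, -1.4]
finger_gap: 0.057
```

Request:
apply_moves:
  motion:
    - [[0,0,0,0,0,0],[0,0,0,0,0,0]]

```text
t: 7.05
eef_pos: [0.5002, 0.2696, 0.0732]
tcp_rot: [0.706, -0.706, 0.036, -0.039]
force: [-0.2, -0.4, -1.2]
finger_gap: 0.0568
```

Run:
```python
from h import *
im,K,C=wcam();cv2.imwrite("pics/w4.png",im)
go([.4988,.2697,.007],np.radians(83.8))
d=r.snapshot("side");cv2.imwrite("pics/s4.png",cv2.resize(d["pixels"][180:330,200:440],None,fx=3,fy=3))
```

```text
shift [-1.7 66.1 -0.4] turn [-0.05  0.09  0.26] | pos [0.5002 0.2699 0.0731] jaw yaw 83.89 F [-0.   0.1 -0.8] gap 0.0568 t 7.1 j [-0.27  0.68 -0.47  1.86  0.46  0.71  0.46]
```

View pics/w4.png

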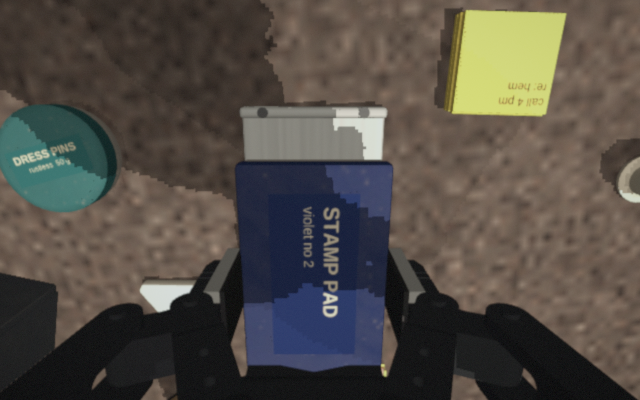

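View pics/s4.png

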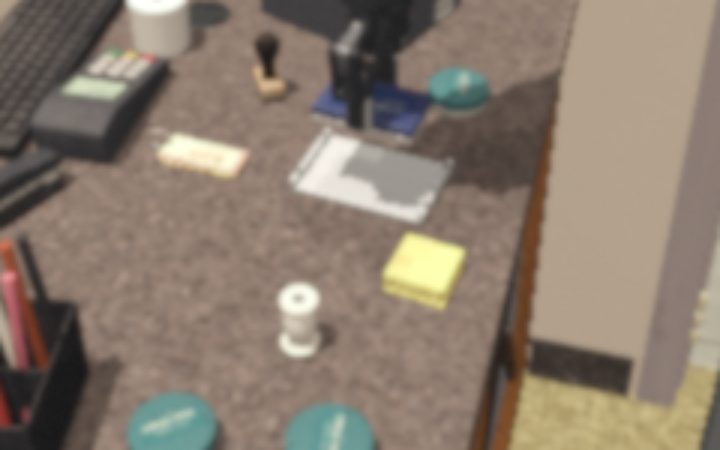

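Request:
apply_moves:
  motion:
    - [[-1,25,0,0,0,0],[-2,45,0,0,0,0],[-2,60,0,0,0,0],[-2,66,0,0,0,0],[-2,66,0,0,0,0]]

```text
t: 7.65
eef_pos: [0.4985, 0.2703, 0.0068]
tcp_rot: [0.706, -0.706, 0.036, -0.039]
force: [0.0, 0.0, -1.2]
finger_gap: 0.0569
```

Run:
```python
from h import *
im,K,C=wcam();cv2.imwrite("pics/w5.png",im)
go([.4988,.2697,.006],np.radians(83.8))
for s in(-.06,.06):
  a=np.radians(173.8); print(w2px([.4988+s*np.cos(a),.2697+s*np.sin(a),.012],K,C))
```

```text
shift [ 0.3  1.2 -0.7] turn [-0.05  0.1   0.27] | pos [0.4986 0.2704 0.0072] jaw yaw 83.9 F [-0.2 -0.1 -1.9] gap 0.0567 t 7.7 j [-0.31  0.78 -0.41  1.88  0.54  0.59  0.4 ]
[313.18765988 384.7971149 ]
[313.74297533 124.92737612]
```

View pics/w5.png

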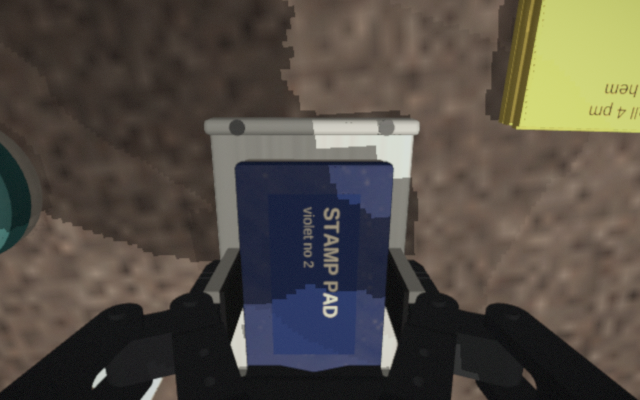

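The pad sits between the lips: the far lip is at px row 126 against 125 predicted, and it's centred sideways (312 against 314). Lowering 1 mm and releasing.

Request:
apply_moves:
  motion:
    - [[0,1,-0.5,0,0,0.2],[0,1,-0.5,0,0,0.2]]

```text
t: 7.9
eef_pos: [0.499, 0.2699, 0.0067]
tcp_rot: [0.707, -0.706, 0.037, -0.038]
force: [-0.2, -0.5, -0.6]
finger_gap: 0.057
```

Request:
apply_moves:
  motion:
    - [[0,0,0,0,0,0],[0,0,0,0,0,0],[0,0,0,0,0,0],[0,0,0,0,0,0]]
  claw: 1

```text
t: 8.3
eef_pos: [0.499, 0.27, 0.0067]
tcp_rot: [0.707, -0.706, 0.037, -0.038]
force: [0.1, 1.1, -0.0]
finger_gap: 0.0854
```

Request:
apply_moves:
  motion:
    - [[0,-30,0,0,0,0],[0,-75,0,0,0,0],[0,-120,0,0,0,0],[0,-150,0,0,0,0],[0,-150,0,0,0,0]]

```text
t: 8.8
eef_pos: [0.5003, 0.2708, 0.1608]
tcp_rot: [0.708, -0.705, 0.035, -0.04]
force: [-1.0, 0.3, -0.2]
finger_gap: 0.085
```

Run:
```python
from h import *
im,K,C=wcam()
for n,x0,a in [("ink_pad",(.499,.27,14.6),(.058,.092,.004,.022)),("sticky_block",(.425,.378,-1.4),(.051,.051,0,.018))]:
    m=r.silhouettes("wrist",n); print([(q["score"],np.argwhere(q["mask"]).mean(0).round()) for q in m])
    if not m: continue
    v,i=fit(m[0]["mask"],x0,*a,K,C); print(n,np.round(v,4),np.degrees(v[2]).round(1),i.round(3))
    draw(im,boxpts(*v,*a),K,C)
cv2.imwrite("pics/w6.png",im)
go([.4255,.378,.08],np.radians(81.8))
```

```text
[(0.67, array([176., 311.]))]
ink_pad [0.4978 0.2692 1.4579] 83.5 0.96
[(0.87, array([ 71., 442.])), (0.33, array([330., 347.]))]
sticky_block [ 0.4267  0.3773 -0.1169] -6.7 0.935
shift [-84.3  76.2 100.1] turn [-0.05  2.06  0.08] | pos [0.4985 0.2694 0.1563] jaw yaw 83.86 F [-0.9  0.6 -0.3] gap 0.0854 t 8.95 j [-0.21  0.57 -0.54  1.81  0.37  0.87  0.53]
```

View pics/w6.png

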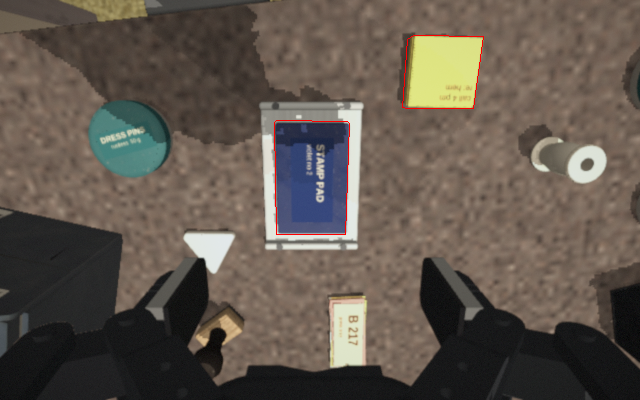

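The pad is down and lies lengthwise between the lips. Next is the front sticky block at px (443,72), which is within 0.6 m of the robot; its look-alike is at the far back edge.

Request:
apply_moves:
  motion:
    - [[-28,10,33,0,0.5,0],[-56,25,66,0,1,0],[-84,60,100,0,1.4,0],[-84,90,100,0,1.4,0],[-84,90,100,0,1.4,0]]

```text
t: 9.45
eef_pos: [0.4226, 0.3772, 0.0618]
tcp_rot: [-0.704, 0.707, -0.047, 0.044]
force: [-0.9, -2.1, 0.8]
finger_gap: 0.0856
```

Run:
```python
from h import *
im,K,C=wcam()
a=(.051,.051,0,.018)
m=r.silhouettes("wrist","sticky_block"); print([(q["score"],np.argwhere(q["mask"]).mean(0).round()) for q in m])
v,i=fit(m[0]["mask"],(.426,.3776,-1.3),*a,K,C); print(np.round(v,4),np.degrees(v[2]).round(1),i.round(3))
draw(im,boxpts(*v,*a),K,C)
cv2.imwrite("pics/w7.png",im)
go([v[0],v[1],.005],v[2]+np.pi/2)
```

```text
[(0.71, array([227., 316.]))]
[ 0.4254  0.3772 -0.1238] -7.1 0.973
shift [-0.4 60.8  0.2] turn [ 0.07 -0.46  0.01] | pos [0.4257 0.3771 0.0658] jaw yaw 82.45 F [ 0.8 -0.2  1.1] gap 0.0856 t 9.55 j [-0.5   0.7  -0.47  1.85  0.47  0.7   0.2 ]
```

View pics/w7.png

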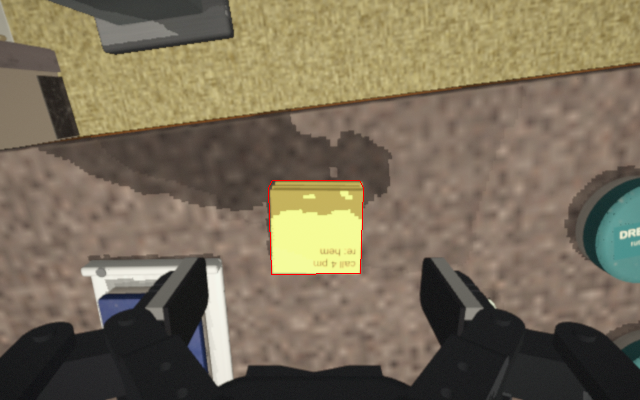

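Request:
apply_moves:
  motion:
    - [[0,25,0,0,-0.4,0],[0,45,0,0,-0.4,0],[0,60,0,0,-0.4,0],[0,60,0,0,-0.4,0]]

```text
t: 9.95
eef_pos: [0.426, 0.3761, 0.0052]
tcp_rot: [-0.705, 0.707, -0.045, 0.044]
force: [0.3, -0.3, 0.9]
finger_gap: 0.0853
```

Request:
apply_moves:
  motion:
    - [[0,0,0,0,0,0],[0,0,0,0,0,0],[0,0,0,0,0,0],[0,0,0,0,0,0],[0,0,0,0,0,0]]
  claw: -1

```text
t: 10.45
eef_pos: [0.4267, 0.3763, 0.0065]
tcp_rot: [-0.705, 0.706, -0.044, 0.045]
force: [-0.8, -2.3, 10.1]
finger_gap: 0.0485
```

Run:
```python
from h import *
im,K,C=wcam();cv2.imwrite("pics/w8.png",im)
go([.4978,.2692,.085],np.radians(83.6))
```

```text
shift [ 84.1 -78.4 -97.4] turn [ 0.09 -0.83  0.05] | pos [0.4266 0.3763 0.0064] jaw yaw 82.77 F [-0.2 -1.7  9.3] gap 0.049 t 10.5 j [-0.53  0.79 -0.42  1.87  0.54  0.6   0.15]
```

View pics/w8.png

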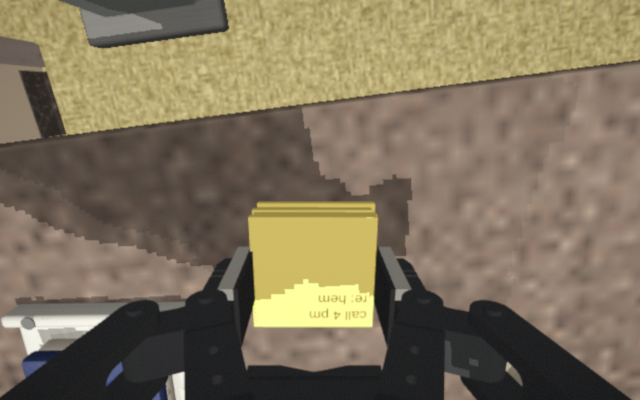

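Request:
apply_moves:
  motion:
    - [[0,-40,0,0,0,0],[12,-65,-14,0,-0.2,0],[42,-78,-48,0,-0.5,0],[70,-78,-80,0,-0.8,0],[85,-78,-97,0,-0.8,0]]

```text
t: 11.0
eef_pos: [0.5011, 0.266, 0.0858]
tcp_rot: [-0.705, 0.707, -0.04, 0.042]
force: [-0.8, 0.4, -0.2]
finger_gap: 0.0488
```

Request:
apply_moves:
  motion:
    - [[0,0,0,0,0,0],[0,0,0,0,0,0]]

```text
t: 11.2
eef_pos: [0.5016, 0.2656, 0.0864]
tcp_rot: [-0.705, 0.707, -0.04, 0.043]
force: [-0.4, 0.8, -0.7]
finger_gap: 0.0486
```

Run:
```python
from h import *
im,K,C=wcam();cv2.imwrite("pics/w9.png",im)
go([.4994,.2694,.030],np.radians(83.6))
```

```text
shift [-2.  56.3  2.7] turn [ 0.08 -0.2   0.19] | pos [0.5009 0.2666 0.0863] jaw yaw 83.4 F [-1.   0.5 -0.6] gap 0.0487 t 11.25 j [-0.24  0.67 -0.5   1.85  0.46  0.74  0.46]
```

View pics/w9.png

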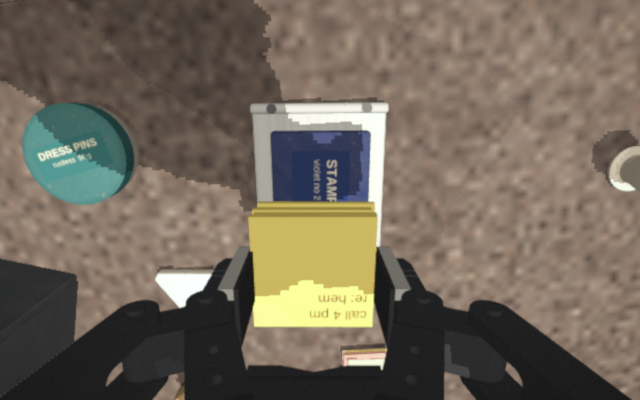

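Request:
apply_moves:
  motion:
    - [[-1,20,2,0,0,0],[-2,40,3,0,-0.2,0],[-2,50,3,0,-0.2,0.1],[-2,50,3,0,-0.2,0.1],[-2,50,3,0,-0.2,0.1]]

```text
t: 11.75
eef_pos: [0.4993, 0.2704, 0.0368]
tcp_rot: [-0.706, 0.706, -0.039, 0.04]
force: [0.8, -0.2, 0.2]
finger_gap: 0.0485
```

Run:
```python
from h import *
im,K,C=wcam();cv2.imwrite("pics/w10.png",im)
for i in range(3): go([.4994,.2694,.029],np.radians(83.6)); r.snapshot("wrist")
```

```text
shift [-0.1  8.  -0.9] turn [0.05 0.02 0.12] | pos [0.4996 0.2703 0.037 ] jaw yaw 83.62 F [ 0.9 -0.1 -0. ] gap 0.0489 t 11.8 j [-0.28  0.74 -0.46  1.87  0.52  0.65  0.41]
shift [-0.3  8.1 -0.8] turn [0.04 0.01 0.14] | pos [0.4998 0.2702 0.0371] jaw yaw 83.61 F [ 0.4 -0.5 -0.6] gap 0.0487 t 11.85 j [-0.28  0.74 -0.46  1.87  0.52  0.65  0.41]
shift [-0.4  8.1 -0.7] turn [0.04 0.   0.14] | pos [0.4998 0.2701 0.0371] jaw yaw 83.6 F [-0.1 -0.2 -0.8] gap 0.0486 t 11.9 j [-0.28  0.74 -0.46  1.87  0.52  0.65  0.41]
```

View pics/w10.png

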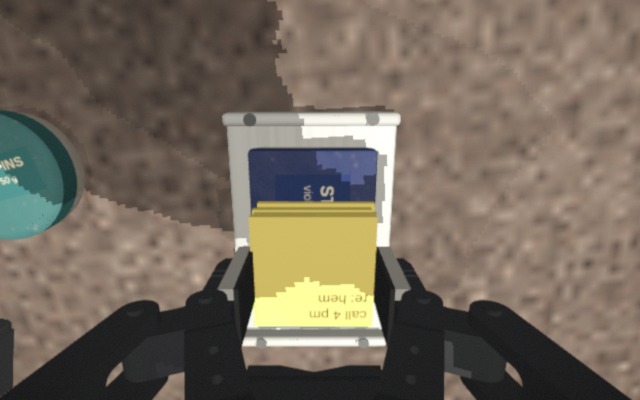

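Request:
apply_moves:
  motion:
    - [[0,4,0,0,0,0],[0,7,-0.5,0,0,0.1],[0,8,-0.5,0,0,0.1],[0,8,-0.5,0,0,0.1]]

```text
t: 12.35
eef_pos: [0.4996, 0.2693, 0.0287]
tcp_rot: [-0.706, 0.706, -0.039, 0.04]
force: [0.4, -0.6, -0.9]
finger_gap: 0.0489
```

Run:
```python
from h import *
im,K,C=wcam();cv2.imwrite("pics/w11.png",im)
go([.4994,.2694,.028],np.radians(83.6))
```

```text
shift [-0.3  0.9 -0. ] turn [ 0.06 -0.01  0.03] | pos [0.4997 0.2694 0.0289] jaw yaw 83.59 F [ 0.4  0.3 -0.3] gap 0.0486 t 12.4 j [-0.28  0.76 -0.45  1.87  0.52  0.64  0.4 ]
```

View pics/w11.png

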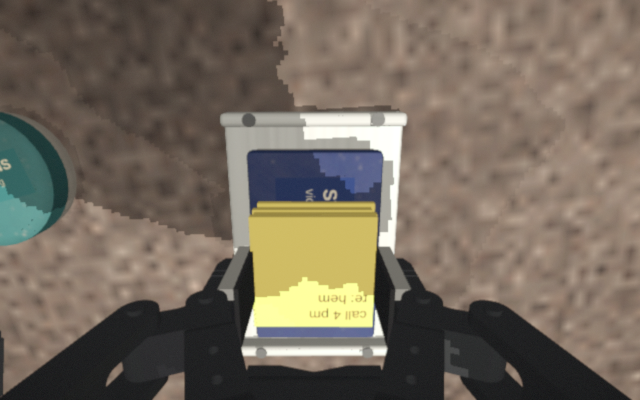

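Request:
apply_moves:
  motion:
    - [[0,1,0,0,0,0],[0,1,0,0,0,0]]

```text
t: 12.6
eef_pos: [0.4996, 0.2694, 0.0278]
tcp_rot: [-0.706, 0.706, -0.039, 0.04]
force: [0.8, 0.5, -0.6]
finger_gap: 0.0489
```

Request:
apply_moves:
  motion:
    - [[0,0,0,0,0,0],[0,0,0,0,0,0],[0,0,0,0,0,0],[0,0,0,0,0,0]]
  claw: 1

```text
t: 13.0
eef_pos: [0.4997, 0.2694, 0.0278]
tcp_rot: [-0.706, 0.706, -0.039, 0.04]
force: [-1.1, 0.2, -0.5]
finger_gap: 0.0853
```

Request:
apply_moves:
  motion:
    - [[0,-30,0,0,0,0],[0,-75,0,0,0,0],[0,-110,0,0,0,0],[0,-140,0,0,0,0],[0,-140,0,0,0,0]]

```text
t: 13.5
eef_pos: [0.5011, 0.2705, 0.1717]
tcp_rot: [0.707, -0.705, 0.038, -0.041]
force: [0.2, -0.2, -0.3]
finger_gap: 0.0857
```

Run:
```python
from h import *
im,K,C=wcam()
a=(.051,.051,.022,.040)
m=r.silhouettes("wrist","sticky_block"); print([(q["score"],np.argwhere(q["mask"]).mean(0).round()) for q in m])
v,i=fit(m[0]["mask"],(.498,.2695,14.6),*a,K,C); print(np.round(v,4),np.degrees(v[2]).round(1),i.round(3))
draw(im,boxpts(*v,*a),K,C)
draw(im,boxpts(.4983,.2695,np.radians(83.7),.058,.092,.004,.022),K,C,(0,255,0))
for n in["rubber_stamp"]:
  for q in r.mark_of("wrist",n)+r.recognise("wrist",n): print(n,q)
cv2.imwrite("pics/w12.png",im)
go([.634,.17,.12],np.radians(83.6))
```

```text
[(0.76, array([180., 311.])), (0.42, array([323., 347.]))]
[0.4982 0.2688 1.462 ] 83.8 0.936
rubber_stamp {'centre': [0.6335, 0.1649, 0.0005], 'score': 0.95}
rubber_stamp {'centre': [0.6238, 0.1698, 0.0256], 'score': 0.81}
shift [145.   47.  -83.4] turn [ 0.1  -0.01 -0.03] | pos [0.4993 0.2692 0.1669] jaw yaw 83.59 F [ 0.3 -0.5 -0.6] gap 0.0853 t 13.7 j [-0.2   0.56 -0.57  1.79  0.38  0.9   0.53]
```

View pics/w12.png

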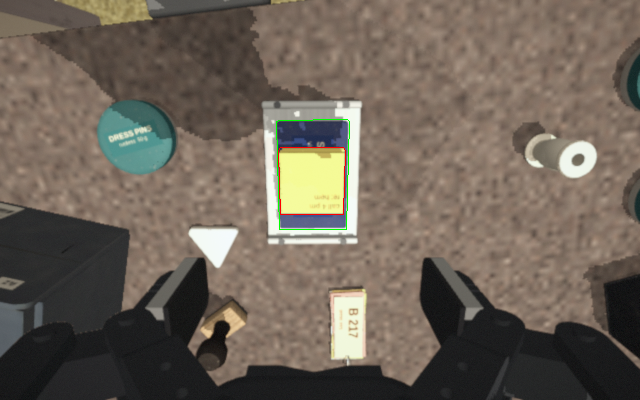

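The block is centred on the pad: fit (0.4982, 0.2688) against the pad's (0.498, 0.269). Next I'll look at the stamp from above.

Request:
apply_moves:
  motion:
    - [[24,0,-14,0,8,0],[48,0,-28,0,16,0],[72,0,-42,0,24,0],[96,0,-56,0,32,0],[120,0,-70,0,40,0]]

```text
t: 14.2
eef_pos: [0.611, 0.1853, 0.1656]
tcp_rot: [-0.648, 0.65, -0.281, 0.28]
force: [0.5, 0.3, 0.1]
finger_gap: 0.0853
```

Run:
```python
from h import *
go([.634,.166,.16],np.radians(30))
```

```text
shift [29.8  5.6  3.5] turn [ 0.2  13.28  0.03] | pos [0.611  0.1853 0.1656] jaw yaw 43.28 F [0.5 0.3 0.1] gap 0.0853 t 14.2 j [-0.15  0.64 -0.36  1.61  0.26  0.95  0.15]
```

Request:
apply_moves:
  motion:
    - [[15,3,2,0,6,0],[30,5,3,0,13,0],[30,5,3,0,13,0],[30,5,3,0,13,0]]

```text
t: 14.6
eef_pos: [0.633, 0.166, 0.1595]
tcp_rot: [-0.612, 0.615, -0.352, 0.35]
force: [0.0, -0.1, -0.2]
finger_gap: 0.0851
```

Run:
```python
from h import *
im,K,C=wcam(); np.savez("w13.npz",K=K,C=C)
cv2.imwrite("pics/w13.png",im)
go([.634,.166,.06],np.radians(30))
for n in["rubber_stamp"]:
  for q in r.mark_of("wrist",n): print(n,q)
  for i,q in enumerate(r.silhouettes("wrist",n)): np.save(f"m13_{i}.npy",q["mask"]); print(q["score"],cv2.minAreaRect(np.argwhere(q["mask"])[:,::-1].astype(np.float32)))
```

```text
shift [ 0.9 99.9  1.2] turn [0.26 0.51 0.01] | pos [0.6329 0.1664 0.1599] jaw yaw 30.51 F [0.3 0.5 0.3] gap 0.0852 t 14.65 j [-0.15  0.66 -0.3   1.57  0.23  0.96  0.  ]
rubber_stamp {'centre': [0.633, 0.1666, 0.0012], 'score': 0.62}
0.74 ((317.5, 185.5), (57.0, 35.0), 90.0)
```

View pics/w13.png

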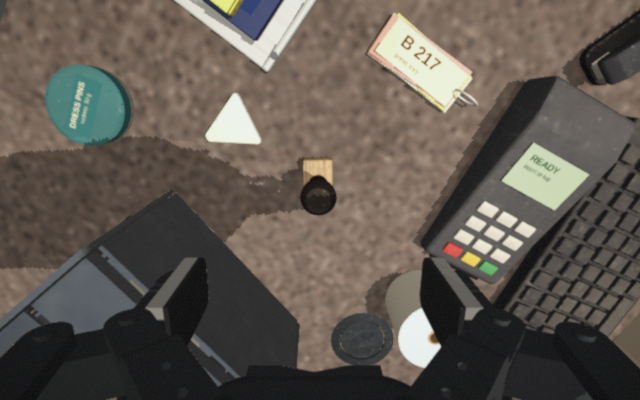

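The stamp stands at px (318,190), with its base edges parallel to the image axes at yaw 30.5°. I'll fit a base-plus-knob model to it.

```bash
cat >> h.py <<'E'
def stampfit(mask,x0,K,C,z=0):
    S=4; big=cv2.resize(mask.astype(np.uint8),None,fx=S,fy=S,interpolation=cv2.INTER_NEAREST)
    def rend(v):
        o=np.zeros_like(big)
        for P in (boxpts(v[0],v[1],v[2]/10,.024,.040,z,z+.018),boxpts(v[0],v[1],0,.012,0,z+.018,z+.036,16),boxpts(v[0],v[1],0,.026,0,z+.040,z+.063,32),boxpts(v[0],v[1],0,.018,0,z+.036,z+.067,32)):
            cv2.fillPoly(o,[np.round((hull(P,K,C)+.5)*S-.5).astype(np.int32)],1)
        return o
    def cost(v): o=rend(v); return 1-(o&big).sum()/(o|big).sum()
    x0=np.array(x0,float); sim=np.vstack([x0,x0+[.008,0,0],x0+[0,.008,0],x0+[0,0,1.5]])
    q=minimize(cost,x0,method="Nelder-Mead",options=dict(initial_simplex=sim,xatol=1e-4,fatol=1e-4))
    return q.x,1-q.fun,rend(q.x)
E
python3 - <<'E'
from h import *
d=np.load("w13.npz");K,C=d["K"],d["C"]
m=np.load("m13_0.npy")
v,i,o=stampfit(m,(.634,.166,5.2),K,C); print(v,np.degrees(v[2]/10),i)
im=cv2.resize(cv2.imread("pics/w13.png"),None,fx=4,fy=4,interpolation=cv2.INTER_CUBIC)
c,_=cv2.findContours(o,0,2); cv2.drawContours(im,c,-1,(0,0,255),1)
cv2.imwrite("pics/f13.png",im[540:940,1080:1480])
go([v[0],v[1],.034],v[2]/10)
E
```

```text
[0.63420695 0.16777084 5.72905822] 32.825085642317816 0.8877693632788377
shift [ -0.7 126.4   2.1] turn [ 0.22 -2.36  0.02] | pos [0.6331 0.1664 0.1604] jaw yaw 30.46 F [ 0.8  0.6 -0.6] gap 0.0859 t 14.75 j [-0.15  0.66 -0.3   1.57  0.23  0.96  0.  ]
```

View pics/f13.png

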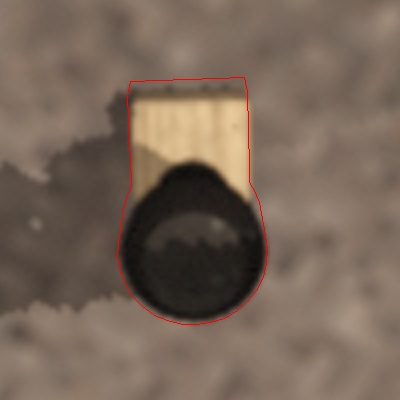

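Request:
apply_moves:
  motion:
    - [[0,35,1,0.2,0,0],[-1,70,2,0.2,0,0],[-1,105,2,0.2,0,0],[-1,125,2,0.2,0,0],[-1,125,2,0.2,0,0]]
  claw: 0.3

```text
t: 15.25
eef_pos: [0.632, 0.1681, 0.0328]
tcp_rot: [-0.613, 0.615, -0.352, 0.349]
force: [-0.3, 0.6, -0.1]
finger_gap: 0.0553
```

Run:
```python
from h import *
im,K,C=wcam();cv2.imwrite("pics/w14.png",im)
go([.634,.1677,.035],np.radians(30.5))
```

```text
shift [ 1.  -0.2  0.5] turn [ 0.12  0.06 -0.02] | pos [0.6331 0.1683 0.0348] jaw yaw 30.56 F [-0.1 -0.4  1.3] gap 0.0553 t 15.3 j [-0.18  0.82 -0.26  1.63  0.29  0.74 -0.05]
```

View pics/w14.png

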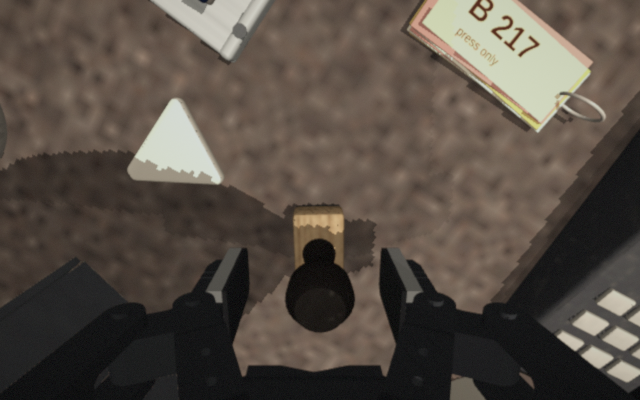

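Run:
```python
import numpy as np
K=np.array([[360.18,0,313.82],[0,360.18,197.86],[0,0,1]])
H=np.array([[-5.19046559e-04,9.60238879e-01,2.79179200e-01,-7.05253391e-02],[-5.14303160e-04,-2.79179457e-01,9.60238807e-01,-1.42647103e-01],[9.99999733e-01,3.54825904e-04,6.38761026e-04,-1.40000906e-04],[0,0,0,1]])
I=np.linalg.inv(H)
for x in(-.011,0,.011):
  for y in (0,-.019,-.034):
    c=(I@[x,y,0,1])[:3];u=K@c;print(x,y,(u[:2]/u[2]).round(0))
```

```text
-0.011 0 [314. 239.]
-0.011 -0.019 [314. 258.]
-0.011 -0.034 [314. 278.]
0 0 [314. 262.]
0 -0.019 [314. 284.]
0 -0.034 [314. 306.]
0.011 0 [314. 285.]
0.011 -0.019 [314. 309.]
0.011 -0.034 [314. 334.]
```

The knob is about 2 mm off centre between the pads (px 320 against 314). I'll correct that and close.

Request:
apply_moves:
  motion:
    - [[0,0,2,0,0,0],[0,0,2,0,0,0]]

```text
t: 15.5
eef_pos: [0.6357, 0.17, 0.0364]
tcp_rot: [0.614, -0.614, 0.35, -0.35]
force: [-0.1, -0.4, 0.3]
finger_gap: 0.0552
```

Request:
apply_moves:
  motion:
    - [[0,0,0,0,0,0],[0,0,0,0,0,0],[0,0,0,0,0,0],[0,0,0,0,0,0],[0,0,0,0,0,0]]
  claw: -1
  newtons: 40

```text
t: 16.0
eef_pos: [0.6362, 0.17, 0.0374]
tcp_rot: [0.615, -0.614, 0.35, -0.351]
force: [-1.4, -0.4, 9.5]
finger_gap: 0.0239
```

Run:
```python
from h import *
im,K,C=wcam();cv2.imwrite("pics/w15.png",im)
go([.4982,.269,.15],np.radians(83.8))
```

```text
shift [-155.3 -112.8  -68.3] turn [-6.000e-02 -5.321e+01  5.000e-02] | pos [0.6361 0.1701 0.0373] jaw yaw 30.59 F [-1.2 -1.   8.9] gap 0.0237 t 16.05 j [-0.18  0.82 -0.26  1.62  0.29  0.74 -0.05]
```

View pics/w15.png

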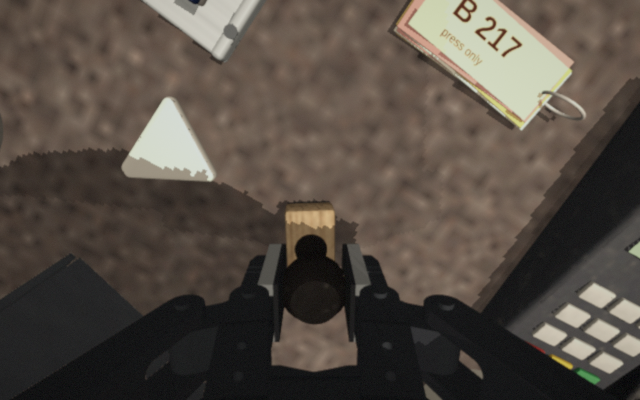

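Request:
apply_moves:
  motion:
    - [[0,-30,0,0,0,0],[0,-70,0,0,0,0],[-15,-100,-5,0,-8,0],[-35,-113,-12,0,-16,0],[-60,-113,-20,0,-24,0]]

```text
t: 16.55
eef_pos: [0.5891, 0.2116, 0.1529]
tcp_rot: [0.675, -0.673, 0.212, -0.215]
force: [0.0, 0.2, -0.5]
finger_gap: 0.0239
```

Run:
```python
from h import *
im,K,C=wcam();cv2.imwrite("pics/w16.png",im)
go([.4982,.269,.15],np.radians(83.8))
```

```text
shift [-101.8    1.8   -4.9] turn [ -0.17 -28.16   0.06] | pos [0.5851 0.2156 0.1519] jaw yaw 55.64 F [-0.6  5.6 -0.3] gap 0.024 t 16.6 j [-0.16  0.64 -0.42  1.66  0.31  0.91  0.26]
```

View pics/w16.png

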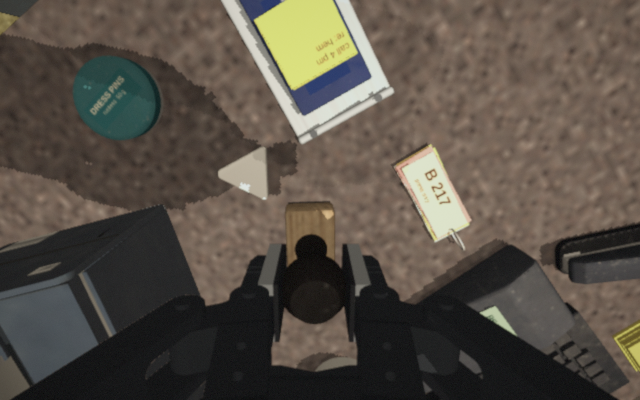

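Run:
```python
import cv2
im=cv2.imread("pics/w16.png")
cv2.imwrite("pics/z16.png",cv2.resize(im[190:340,250:380],None,fx=5,fy=4.0*1.25/1.25,interpolation=cv2.INTER_CUBIC)[:600])
```

```text
(no output)
```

View pics/z16.png

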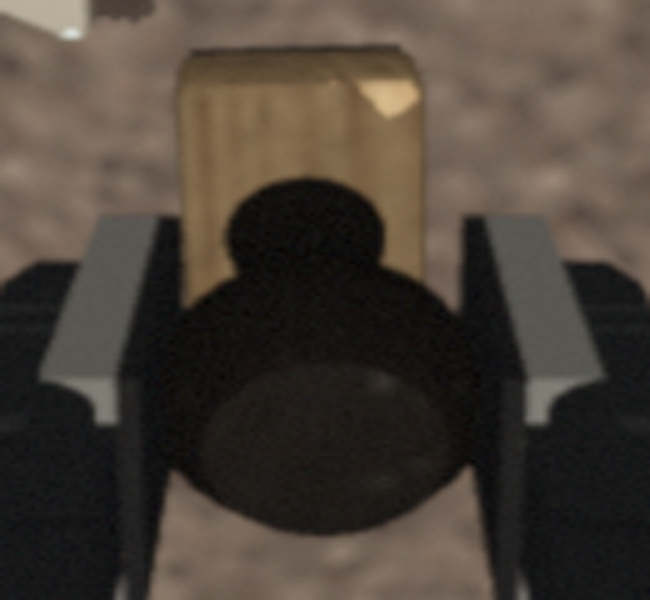

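The held stamp leans about 2.5° about tool x, with its base toward tool -z. I'll go over the block first, then level it.

Request:
apply_moves:
  motion:
    - [[-25,0,-1,0,-8,0],[-50,0,-2,0,-16,0],[-75,0,-4,0,-24,0],[-102,0,-5,0,-28,0],[-102,2,-5,0,-28,0]]

```text
t: 17.1
eef_pos: [0.4955, 0.2712, 0.1504]
tcp_rot: [0.707, -0.705, 0.037, -0.038]
force: [1.0, -0.1, -1.0]
finger_gap: 0.0238
```

Request:
apply_moves:
  motion:
    - [[0,20,0,2.5,0,0],[0,40,0,2.5,0,0],[0,40,0,2.5,0,0],[0,40,0,2.5,0,0]]

```text
t: 17.5
eef_pos: [0.4959, 0.2713, 0.1107]
tcp_rot: [0.722, -0.689, 0.036, -0.039]
force: [0.2, 0.4, -0.2]
finger_gap: 0.0241
```

Run:
```python
from h import *
im,K,C=wcam();cv2.imwrite("pics/w17.png",im)
go([.4982,.2688,.08],np.radians(83.8))
s=r.snapshot("side");cv2.imwrite("pics/s17.png",cv2.resize(s["pixels"][130:290,240:420],None,fx=4,fy=3.75,interpolation=cv2.INTER_CUBIC))
K2,rv,tv=s["camera_matrix"],s["rvec"],s["tvec"]
a=cv2.projectPoints(np.array([[.4982,.2688,.04],[.4982,.2688,.14]]),rv,tv,K2,None)[0]; print(a)
```

```text
shift [ 2.3 31.  -4. ] turn [-2.72  0.13  0.09] | pos [0.4961 0.2716 0.1111] jaw yaw 83.94 F [ 0.4  0.2 -0.5] gap 0.0236 t 17.55 j [-0.19  0.63 -0.55  1.86  0.42  0.74  0.5 ]
[[[324.25569712 228.02336666]]

 [[324.63474699 196.55659086]]]
```

View pics/w17.png

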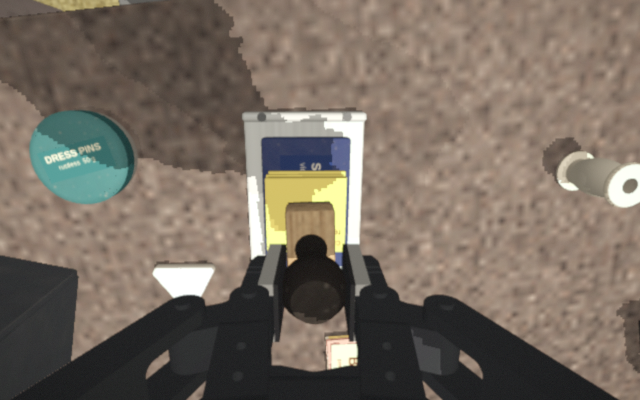

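View pics/s17.png

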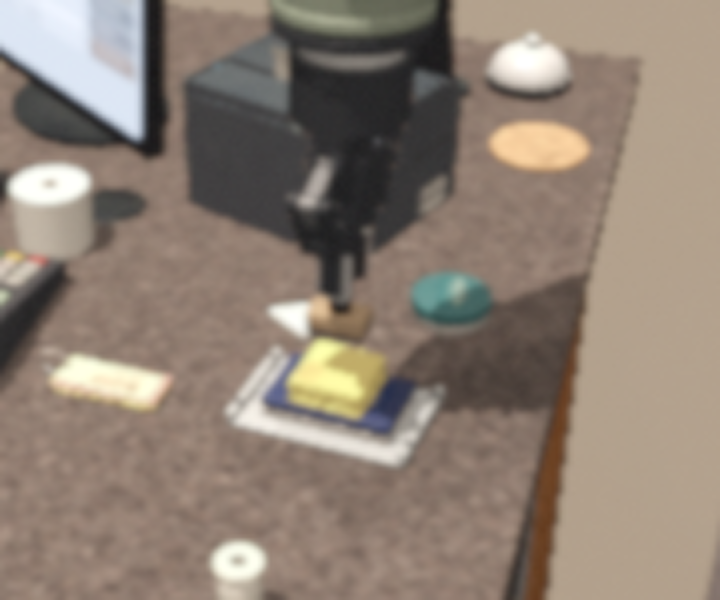

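```bash
cat > st.py <<'E'
from h import *
p,R,s=pose()
o=0.0005
knob=p+R@np.array([o,-.014,0]); org=knob-[0,0,.0515]
d=np.array([.4982,.2688,.0405])-org
print("origin now",org.round(4),"tool shift",(R.T@d*1000).round(1))
E
python3 - <<'E'
exec(open('st.py').read())
K=np.array([[360.18,0,313.82],[0,360.18,197.86],[0,0,1]])
H=r.snapshot("wrist")["hand_eye"];I=np.linalg.inv(H)
for o in(-.001,0,.001,.002):
  a=[]
  for x,y in((-.020,.0193),(-.020,.0373)):
    c=(I@[x+o,y,-.0015,1])[:3];u=K@c;a.append((u[:2]/u[2]).round(1))
  print(o,*a)
E
```

```text
origin now [0.4965 0.271  0.0738] tool shift [ 1.8 33.2 -3.6]
-0.001 [311.5 203.7] [311.7 193.5]
0 [311.5 205.8] [311.7 195.3]
0.001 [311.5 207.8] [311.7 197.2]
0.002 [311.5 209.8] [311.7 199. ]
```

Request:
apply_moves:
  motion:
    - [[1,10,-3,0,0,0],[1,20,-4,0,0,0],[1,26,-4,0,0,0],[1,26,-4,0,0,0],[1,26,-4,0,0,0]]

```text
t: 18.15
eef_pos: [0.4967, 0.2689, 0.085]
tcp_rot: [0.723, -0.689, 0.036, -0.039]
force: [-0.3, -0.6, -0.4]
finger_gap: 0.0237
```

```bash
sed -i 's/o=0.0005/o=0.0015/' st.py
python3 - <<'E'
exec(open('st.py').read())
im,K,C=wcam();cv2.imwrite("pics/w18.png",cv2.resize(im[100:350,200:430],None,fx=3,fy=2.4,interpolation=cv2.INTER_CUBIC))
s=r.snapshot("side");cv2.imwrite("pics/s18.png",cv2.resize(s["pixels"][180:260,270:390],None,fx=6,fy=6,interpolation=cv2.INTER_CUBIC))
E
```

```text
origin now [0.4981 0.2681 0.0475] tool shift [-0.   7.   0.3]
```

View pics/w18.png

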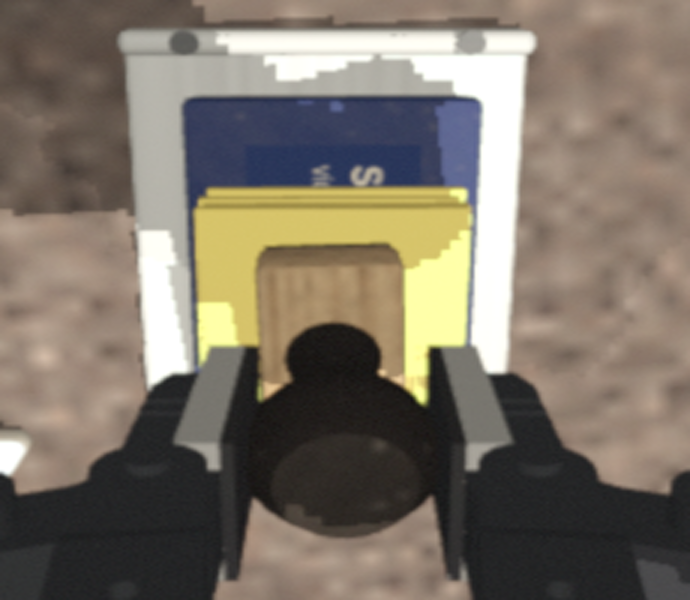

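View pics/s18.png

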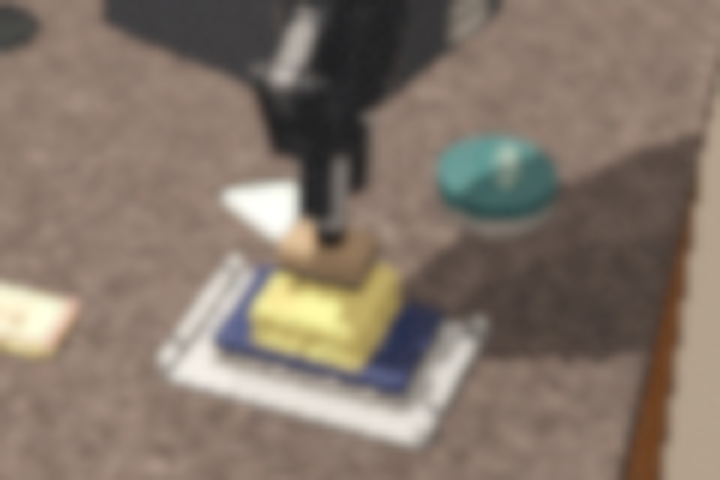

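Request:
apply_moves:
  motion:
    - [[0,4,0,0,0,0],[0,6,0,0,0,0],[0,6,0,0,0,0]]

```text
t: 18.55
eef_pos: [0.4969, 0.2692, 0.0791]
tcp_rot: [0.723, -0.689, 0.036, -0.039]
force: [-0.0, -0.1, -0.0]
finger_gap: 0.0238
```

Request:
apply_moves:
  motion:
    - [[0,1,0,0,0,0],[0,1.5,0,0,0,0],[0,1.5,0,0,0,0]]

```text
t: 18.85
eef_pos: [0.4968, 0.2693, 0.0775]
tcp_rot: [0.723, -0.689, 0.036, -0.039]
force: [0.1, 0.5, -0.6]
finger_gap: 0.0235
```

Run:
```python
exec(open('st.py').read())
print(s["force"].round(1))
im,K,C=wcam();cv2.imwrite("pics/w19.png",cv2.resize(im[100:350,200:430],None,fx=3,fy=2.4,interpolation=cv2.INTER_CUBIC))
```

```text
origin now [0.4982 0.2685 0.04  ] tool shift [-0.1 -0.5  0.4]
[ 0.1  0.5 -0.6]
```

View pics/w19.png

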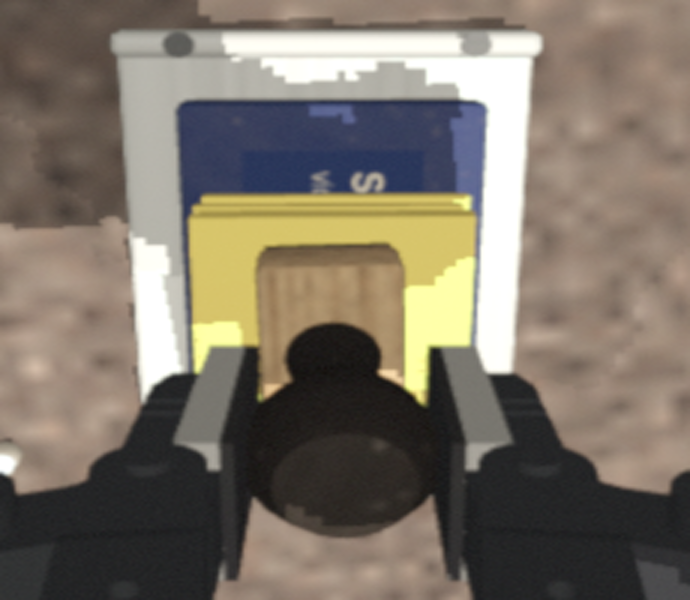

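No contact yet. The base's far edge looks about 2 mm deep on the block, so I'll shift 1 mm back and lower on in small steps.

Request:
apply_moves:
  motion:
    - [[-1,0.5,0,0,0,0],[-1.2,1,0,0,0,0],[-1.2,1,0,0,0,0]]

```text
t: 19.2
eef_pos: [0.4956, 0.2695, 0.0765]
tcp_rot: [0.723, -0.689, 0.036, -0.039]
force: [-0.0, -0.1, 0.6]
finger_gap: 0.0239
```

Request:
apply_moves:
  motion:
    - [[0,1,0,0,0,0],[0,1,0,0,0,0]]

```text
t: 19.4
eef_pos: [0.4959, 0.2698, 0.0762]
tcp_rot: [0.723, -0.689, 0.035, -0.039]
force: [-2.3, -1.1, 11.7]
finger_gap: 0.0236
```

Run:
```python
exec(open('st.py').read())
print(s["force"].round(1))
```

```text
origin now [0.4973 0.269  0.0387] tool shift [ 0.9 -1.8  0. ]
[-2.3 -1.1 11.7]
```

Contact shows at 12 N. I'll ease off and release.

Request:
apply_moves:
  motion:
    - [[0,0,0,0,0,0],[0,0,0,0,0,0]]

```text
t: 19.6
eef_pos: [0.4961, 0.2699, 0.0763]
tcp_rot: [0.723, -0.689, 0.035, -0.039]
force: [0.6, -0.1, 3.8]
finger_gap: 0.0239
```

Request:
apply_moves:
  motion:
    - [[0,0,0,0,0,0],[0,0,0,0,0,0],[0,0,0,0,0,0],[0,0,0,0,0,0]]
  claw: 0.3

```text
t: 20.0
eef_pos: [0.4961, 0.2699, 0.0762]
tcp_rot: [0.723, -0.689, 0.035, -0.039]
force: [-0.1, -0.2, 0.9]
finger_gap: 0.0552
```

Run:
```python
exec(open('st.py').read())
print(s["force"].round(1),s["finger_gap"])
im,K,C=wcam();cv2.imwrite("pics/w20.png",cv2.resize(im[100:350,200:430],None,fx=3,fy=2.4,interpolation=cv2.INTER_CUBIC))
```

```text
origin now [0.4974 0.269  0.0387] tool shift [ 0.8 -1.8 -0.1]
[-0.1 -0.2  0.9] 0.055248315448538705
```

View pics/w20.png

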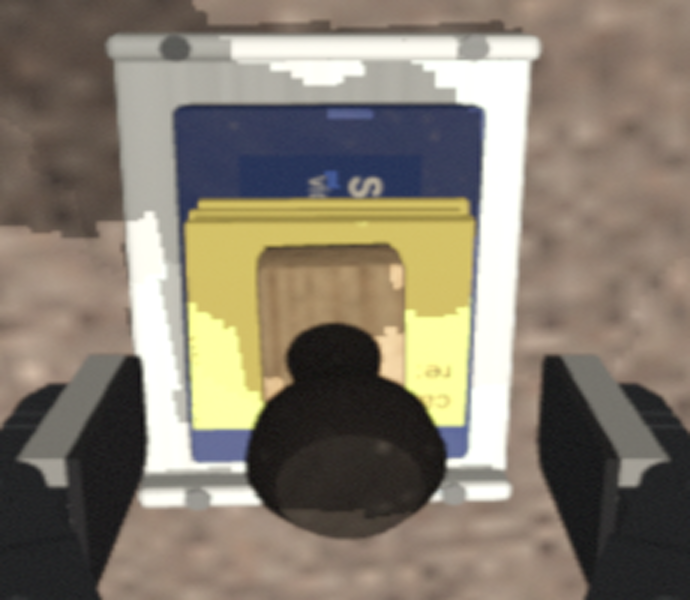

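Request:
apply_moves:
  motion:
    - [[0,-30,1,0,0,0],[0,-70,3,0,0,0],[0,-100,4,-2.7,0,0],[0,-120,4,-2.7,0,0],[0,-120,4,-2.7,0,0]]

```text
t: 20.55
eef_pos: [0.4964, 0.269, 0.1989]
tcp_rot: [0.707, -0.705, 0.035, -0.04]
force: [0.8, -1.0, -0.0]
finger_gap: 0.0555
```

Run:
```python
from h import *
im,K,C=wcam();np.savez("w21.npz",K=K,C=C)
for n in["rubber_stamp","pin_tin"]:
  for q in r.mark_of("wrist",n): print(n,q)
ms=r.silhouettes("wrist","rubber_stamp")
v,i,o=stampfit(ms[0]["mask"],(.498,.269,14.6),K,C,z=.04); print(v,np.degrees(v[2]/10),i)
ms=r.silhouettes("wrist","pin_tin")
for q in ms: print(q["score"],np.argwhere(q["mask"]).mean(0))
cv2.imwrite("pics/w21.png",im)
s=r.snapshot("side");cv2.imwrite("pics/s21.png",cv2.resize(s["pixels"][150:300,250:430],None,fx=4,fy=4,interpolation=cv2.INTER_CUBIC))
go([.4515,.1296,.15],np.radians(83.8))
```

```text
rubber_stamp {'centre': [0.4955, 0.2702, 0.0403], 'score': 0.69}
rubber_stamp {'centre': [0.5013, 0.2689, 0.0169], 'score': 0.43}
pin_tin {'centre': [0.4491, 0.5605, 0.0036], 'score': 0.97}
pin_tin {'centre': [0.5575, 0.5799, 0.0012], 'score': 0.86}
[ 0.49696383  0.26864161 15.10904772] 86.56846669715179 0.9054244678122596
0.9 [ 86.12727273 620.81414141]
0.81 [197.19754601 625.08466258]
shift [ -29.    45.2 -142. ] turn [-0.03  0.16  0.11] | pos [0.4952 0.2678 0.1954] jaw yaw 83.96 F [-1.3  0.3  0.5] gap 0.0551 t 20.85 j [-0.17  0.52 -0.59  1.78  0.35  0.94  0.55]
```

View pics/w21.png

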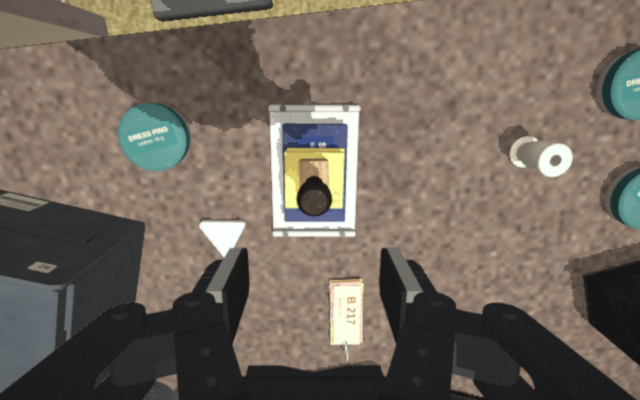

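View pics/s21.png

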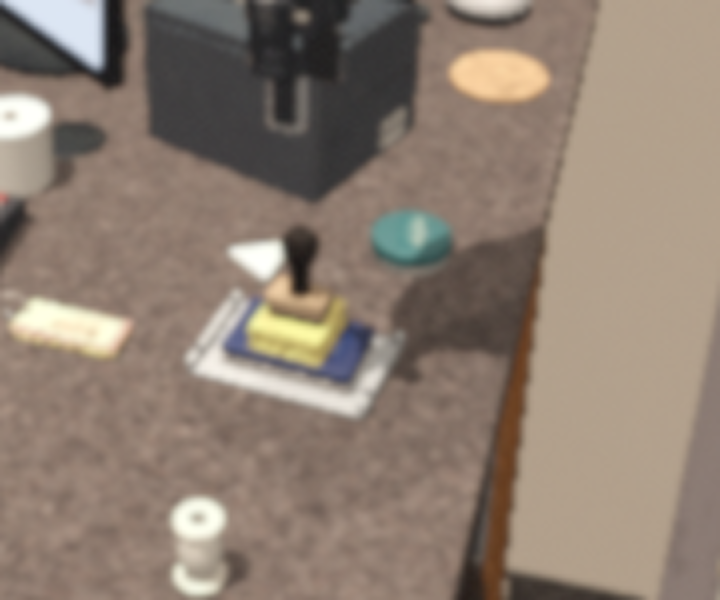

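The stamp stands upright on the block. Pin tin candidates in the wrist view, plus one in the side view:
- A at (154,137), world y ≈ 0.13
- B at (620,86), y ≈ 0.56
- C at (625,197), y ≈ 0.58
- D at the back edge, side px (162,284)

A has the smallest y, so it's farthest to the robot's right. I'll confirm it in a crop as I go over it.

Request:
apply_moves:
  motion:
    - [[-8,8,-40,0,0,0],[-16,20,-80,0,0,0],[-24,40,-120,0,0,0],[-29,65,-142,0,0,0],[-29,65,-142,0,0,0]]
  claw: 1

```text
t: 21.35
eef_pos: [0.4493, 0.1259, 0.1276]
tcp_rot: [-0.705, 0.707, -0.039, 0.037]
force: [0.2, 0.3, 0.2]
finger_gap: 0.0852
```

Request:
apply_moves:
  motion:
    - [[0,0,0,0,0,0],[0,0,0,0,0,0]]

```text
t: 21.55
eef_pos: [0.4494, 0.1265, 0.1276]
tcp_rot: [-0.705, 0.707, -0.039, 0.037]
force: [-0.1, -0.6, -0.2]
finger_gap: 0.0854
```

Run:
```python
from h import *
im,K,C=wcam()
ms=r.silhouettes("wrist","pin_tin")
print([(q["score"],np.argwhere(q["mask"]).mean(0).round()) for q in ms], [np.round(q["centre"],3) for q in r.mark_of("wrist","pin_tin")])
v,i=fit(ms[0]["mask"],(.4505,.1296),.06,.06,0,.021,K,C,n=40); print(v,i)
draw(im,boxpts(v[0],v[1],0,.06,.06,0,.021,40),K,C)
cv2.imwrite("pics/w22.png",im[60:360,160:560][:, :].repeat(2,0).repeat(2,1)[:600,:800])
go([v[0],v[1],.004],np.radians(83.8))
```

```text
[(0.75, array([193., 318.]))] [array([ 0.448,  0.13 , -0.001])]
[0.44927553 0.12883014] 0.9519009346638371
shift [ -0.3 123.9   2.3] turn [ 0.12  0.03 -0.12] | pos [0.4496 0.1268 0.1279] jaw yaw 83.83 F [-0.  -0.7 -0.4] gap 0.0854 t 21.7 j [ 0.03  0.48 -0.56  2.07  0.4   0.69  0.68]
```

View pics/w22.png

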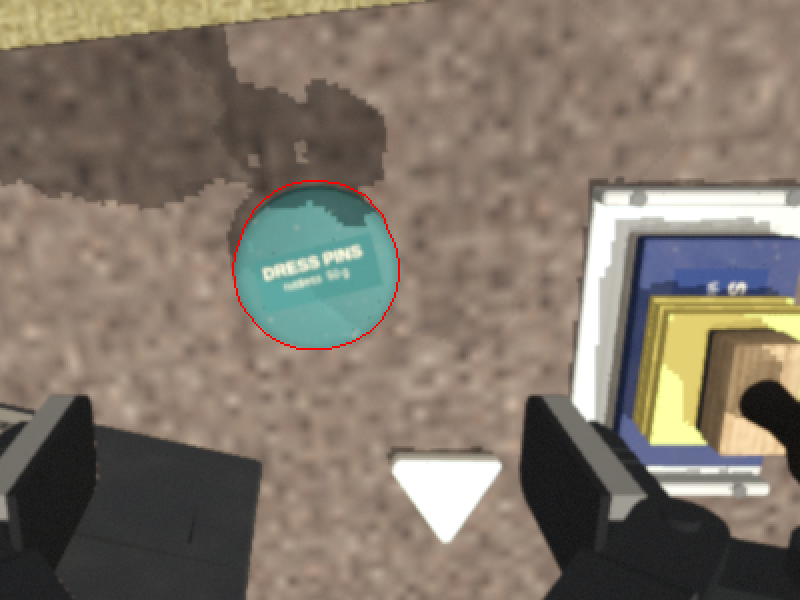

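This is tin A, alone to the right of the rest, and the outline fits. Descending.

Request:
apply_moves:
  motion:
    - [[0,40,1,0,0,0],[0,80,2,0,0,0],[0,110,2,0,0,0],[0,122,2,0,0,0],[0,122,2,0,0,0]]

```text
t: 22.2
eef_pos: [0.4491, 0.129, 0.0053]
tcp_rot: [-0.705, 0.707, -0.039, 0.036]
force: [0.4, -0.2, 0.4]
finger_gap: 0.0855
```

Request:
apply_moves:
  motion:
    - [[0,0,0,0,0,0],[0,0,0,0,0,0],[0,0,0,0,0,0],[0,0,0,0,0,0]]
  claw: -1

```text
t: 22.6
eef_pos: [0.45, 0.1294, 0.0069]
tcp_rot: [-0.706, 0.707, -0.038, 0.037]
force: [-3.2, 1.1, 12.1]
finger_gap: 0.0582
```

Run:
```python
from h import *
im,K,C=wcam();cv2.imwrite("pics/w23.png",im)
go([.429,-.15,.2],np.radians(83.8))
```

```text
shift [   8.7 -192.7 -280.4] turn [ 0.09  0.09 -0.06] | pos [0.45   0.1295 0.0069] jaw yaw 83.89 F [-2.6  1.1 10.7] gap 0.0583 t 22.65 j [-0.12  0.7  -0.38  2.13  0.61  0.43  0.48]
```

View pics/w23.png

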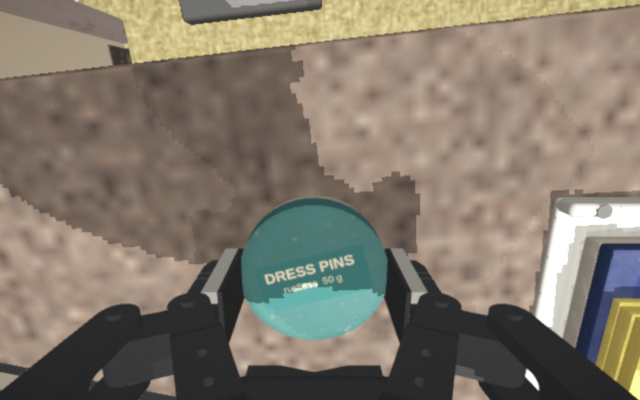

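Request:
apply_moves:
  motion:
    - [[0,-40,0,0,0,0],[0,-85,0,0,0,0],[0,-130,-10,0,0,0],[1,-170,-35,0,0,0],[2,-193,-75,0,0,0]]

```text
t: 23.15
eef_pos: [0.4451, 0.0558, 0.204]
tcp_rot: [-0.706, 0.706, -0.035, 0.038]
force: [1.2, -1.3, -1.5]
finger_gap: 0.0577
```

Request:
apply_moves:
  motion:
    - [[1,0,-40,0,0,0],[2,0,-85,0,0,0],[4,0,-130,0,0,0],[6,0,-175,0,0,0],[7,0,-200,0,0,0]]

```text
t: 23.65
eef_pos: [0.4305, -0.1474, 0.2052]
tcp_rot: [-0.705, 0.707, -0.036, 0.04]
force: [-0.2, 0.7, -1.5]
finger_gap: 0.0579
```

Run:
```python
from h import *
im,K,C=wcam();cv2.imwrite("pics/w24.png",im)
ms=r.silhouettes("wrist","coaster")
print([(q["score"],np.argwhere(q["mask"]).mean(0).round()) for q in ms], [np.round(q["centre"],3) for q in r.mark_of("wrist","coaster")])
go([.429,-.15,.1],np.radians(83.8))
```

```text
[(0.64, array([162., 307.]))] [array([ 0.43 , -0.151,  0.001])]
shift [ -2.  105.   -4.9] turn [0.04 0.07 0.28] | pos [ 0.431  -0.1452  0.205 ] jaw yaw 83.87 F [ 0.1  1.2 -0.7] gap 0.0582 t 23.8 j [ 0.66  0.33 -0.57  2.04  0.24  0.83  1.42]
```

View pics/w24.png

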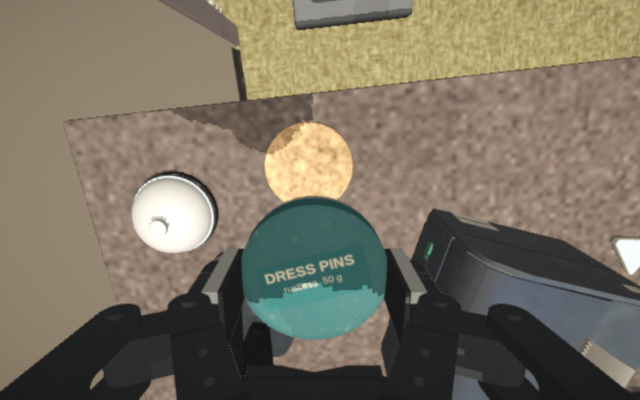

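Run:
```python
from h import *
im,K,C=wcam()
def ext(x,y):
    P=boxpts(x,y,0,.086,0,.005,.005,90); u=np.array([w2px(p,K,C) for p in P]); return [u[:,0].min(),u[:,0].max(),u[:,1].min()]
# measured edges by colour
hsv=cv2.cvtColor(im,cv2.COLOR_BGR2HSV)
m=((hsv[...,0]>8)&(hsv[...,0]<22)&(hsv[...,1]>100)).astype(np.uint8); m[:,:240]=0;m[:,380:]=0;m[200:]=0;m[:105]=0
m=cv2.morphologyEx(m,cv2.MORPH_OPEN,np.ones((3,3),np.uint8))
ys,xs=np.nonzero(m); print(xs.min(),xs.max(),ys.min(),m.sum())
c=np.array([xs.min()-.5,xs.max()+.5,ys.min()-.5])
q=minimize(lambda v:np.sum((np.array(ext(*v))-c)**2),[.43,-.15],method="Nelder-Mead"); print(q.x,q.fun,ext(*q.x))
cv2.imwrite("pics/m24.png",m*255)
d=r.snapshot("side"); 
go([q.x[0],q.x[1],.06],np.radians(83.8))
```

```text
264 349 122 2066
[ 0.42885585 -0.15248526] 4.488513607994734 [np.float64(262.0009201899201), np.float64(350.9940592829065), np.float64(121.59518503121033)]
shift [ -2.3 144.8  -9.5] turn [0.01 0.28 0.27] | pos [ 0.4314 -0.1432  0.2048] jaw yaw 84.08 F [-0.3  0.6 -0.2] gap 0.0577 t 23.9 j [ 0.66  0.33 -0.57  2.04  0.24  0.83  1.41]
```

View pics/m24.png

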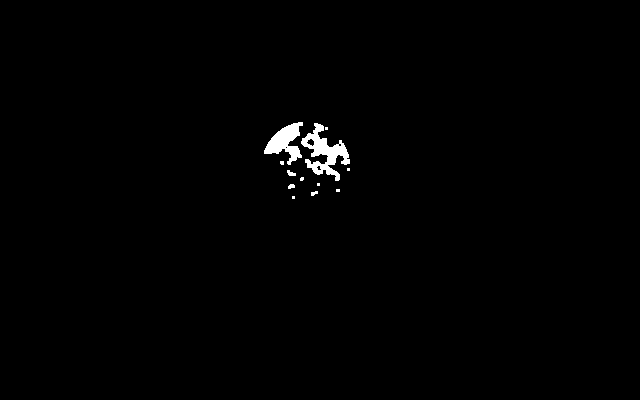

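Request:
apply_moves:
  motion:
    - [[0,40,-3,0,0,0],[-1,85,-6,0,0,0],[-1,130,-7,0,0,0],[-1,150,-7,0,0,0],[-1,150,-7,0,0,0]]

```text
t: 24.4
eef_pos: [0.4295, -0.1482, 0.0531]
tcp_rot: [0.707, -0.706, 0.035, -0.036]
force: [-0.1, -0.8, 0.3]
finger_gap: 0.058
```

Request:
apply_moves:
  motion:
    - [[0,0,0,0,0,0],[0,0,0,0,0,0]]

```text
t: 24.6
eef_pos: [0.4303, -0.1478, 0.0544]
tcp_rot: [0.707, -0.706, 0.034, -0.036]
force: [-0.5, 0.4, 0.2]
finger_gap: 0.058
```

Run:
```python
from h import *
for i in range(2):
    im,K,C=wcam(); go([.4298,-.151,.012],np.radians(83.8))
im2=im.copy()
for z,col,(x,y),rr in((.005,(0,255,0),(.4298,-.151),.086),):
    draw(im2,boxpts(x,y,0,rr,0,z,z+.0001,90),K,C,col)
cv2.imwrite("pics/w25.png",im2)
```

```text
shift [-0.3 42.4 -3. ] turn [-0.05  0.45  0.18] | pos [ 0.4303 -0.1481  0.0544] jaw yaw 84.25 F [-0.8  0.1  0.2] gap 0.0578 t 24.65 j [ 0.52  0.59 -0.41  2.15  0.49  0.49  1.2 ]
shift [-0.3 42.3 -2.7] turn [-0.04  0.43  0.18] | pos [ 0.4302 -0.1483  0.0543] jaw yaw 84.23 F [ 0.7  0.6 -0.7] gap 0.0581 t 24.7 j [ 0.52  0.59 -0.41  2.15  0.49  0.49  1.2 ]
```

View pics/w25.png

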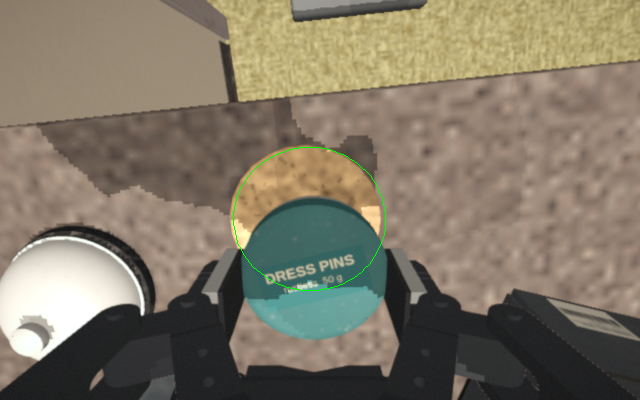

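The coaster outline matches at (0.4298, -0.151). I'll lower onto it.

Request:
apply_moves:
  motion:
    - [[0,15,-2,0,0,0],[0.3,30,-3,0,0.4,0.2],[0.3,38,-3,0,0.4,0.2],[0.3,38,-3,0,0.4,0.2],[0.3,38,-3,0,0.4,0.2]]

```text
t: 25.2
eef_pos: [0.4306, -0.1513, 0.0168]
tcp_rot: [0.706, -0.706, 0.038, -0.038]
force: [0.1, 0.5, -0.8]
finger_gap: 0.0579
```

Run:
```python
from h import *
for i in range(2):
    im,K,C=wcam(); go([.4304,-.151,.012],np.radians(83.8))
draw(im,boxpts(.4298,-.151,0,.086,0,.005,.0051,90),K,C,(0,255,0))
cv2.imwrite("pics/w26.png",im)
```

```text
shift [-0.3  4.9  0.3] turn [-0.03  0.04  0.03] | pos [ 0.4306 -0.1514  0.0169] jaw yaw 83.84 F [-0.5 -0.3 -0.5] gap 0.0578 t 25.25 j [ 0.47  0.66 -0.34  2.16  0.55  0.41  1.15]
shift [-0.3  5.   0.4] turn [-0.03  0.03  0.04] | pos [ 0.4307 -0.1514  0.017 ] jaw yaw 83.83 F [ 0.2  0.1 -0.7] gap 0.058 t 25.3 j [ 0.47  0.66 -0.34  2.16  0.55  0.41  1.15]
```

View pics/w26.png

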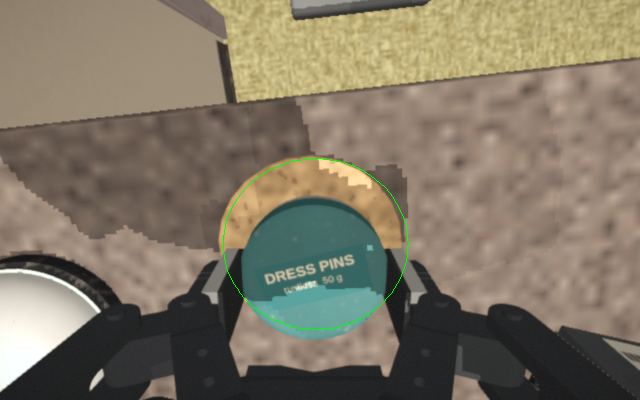

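The coaster's edges (219 to 403, centre about 311) put it 1.5 mm left of the tin. I'll correct that and lower.

Request:
apply_moves:
  motion:
    - [[-0.5,2,-1.4,0,0,0],[-0.5,4,-1.4,0,0,0],[-0.5,4.5,-1.4,0,0,0],[-0.5,4.5,-1.4,0,0,0]]

```text
t: 25.7
eef_pos: [0.43, -0.1527, 0.0124]
tcp_rot: [0.706, -0.706, 0.038, -0.038]
force: [0.1, -0.5, -1.3]
finger_gap: 0.058
```

Request:
apply_moves:
  motion:
    - [[0,0.8,0,0,0,0],[0,0.8,0,0,0,0]]

```text
t: 25.9
eef_pos: [0.4301, -0.1527, 0.0119]
tcp_rot: [0.706, -0.706, 0.038, -0.038]
force: [-2.4, -0.6, 11.8]
finger_gap: 0.0581
```

Run:
```python
from h import *
im,K,C=wcam(); go([.4298,-.1525,.012],np.radians(83.8))
cv2.imwrite("pics/w27.png",im)
```

```text
shift [-0.3 -0.1  0.2] turn [-0.01  0.04  0.04] | pos [ 0.4301 -0.1527  0.0119] jaw yaw 83.84 F [-3.   1.1 12.2] gap 0.0579 t 25.95 j [ 0.47  0.67 -0.33  2.16  0.56  0.39  1.14]
```

View pics/w27.png

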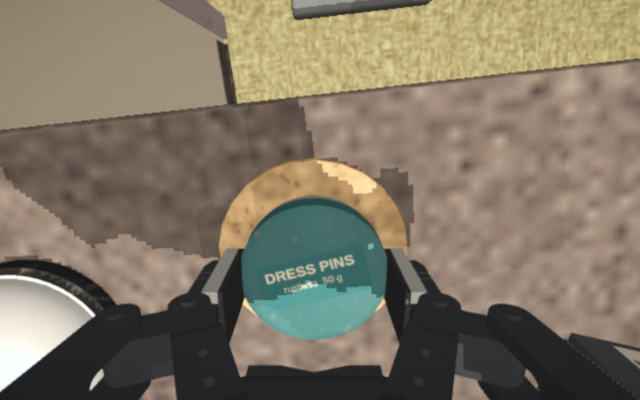

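Contact is made and the tin is centred (coaster 219 to 409, centre 314; tin 314). Releasing and lifting to check.

Request:
apply_moves:
  motion:
    - [[0,0,0,0,0,0],[0,0,0,0,0,0]]

```text
t: 26.15
eef_pos: [0.4302, -0.1527, 0.012]
tcp_rot: [0.706, -0.706, 0.038, -0.038]
force: [-0.3, 1.3, 3.8]
finger_gap: 0.0576
```

Request:
apply_moves:
  motion:
    - [[0,0,0,0,0,0],[0,0,0,0,0,0],[0,0,0,0,0,0],[0,0,0,0,0,0]]
  claw: 1

```text
t: 26.55
eef_pos: [0.4301, -0.1527, 0.012]
tcp_rot: [0.706, -0.706, 0.038, -0.038]
force: [1.3, 1.0, 0.2]
finger_gap: 0.0856
```

Request:
apply_moves:
  motion:
    - [[0,-30,0,0,0,0],[0,-75,0,0,0,0],[0,-120,0,0,0,0],[0,-165,0,0,0,0],[0,-190,0,0,0,0]]

```text
t: 27.05
eef_pos: [0.4306, -0.1528, 0.2052]
tcp_rot: [-0.706, 0.706, -0.037, 0.039]
force: [-0.1, -0.2, -0.8]
finger_gap: 0.0855
```

Run:
```python
from h import *
im,K,C=wcam()
ms=r.silhouettes("wrist","pin_tin")
v,i=fit(ms[0]["mask"],(.43,-.152),.06,.06,.005,.026,K,C,n=40); print("tin",v,i)
mc=r.silhouettes("wrist","coaster")
u=(mc[0]["mask"]|ms[0]["mask"]); 
w,j=fit(u,(.43,-.152),.086,.06,.0,.005,K,C,n=60); print("coaster",w,j)
draw(im,boxpts(v[0],v[1],0,.06,.06,.005,.026,40),K,C); draw(im,boxpts(w[0],w[1],0,.086,.06,0,.005,60),K,C,(0,255,0))
cv2.imwrite("pics/w28.png",cv2.resize(im[90:290,180:450],None,fx=2.9,fy=2.9))
go([.502,.471,.2],np.radians(83.8))
print([np.round(q["centre"],3) for q in r.mark_of("wrist","pin_tin")])
```

```text
tin [ 0.42999366 -0.15341126] 0.9746896749659181
coaster [ 0.42742876 -0.15363262] 0.9751375915172936
shift [  3.7   2.7 628.3] turn [0.06 0.   0.21] | pos [ 0.4305 -0.1532  0.2033] jaw yaw 83.8 F [-1.4 -0.  -1. ] gap 0.0853 t 27.2 j [ 0.7   0.34 -0.59  2.04  0.26  0.83  1.42]
[array([ 0.431, -0.154, -0.001])]
```

View pics/w28.png

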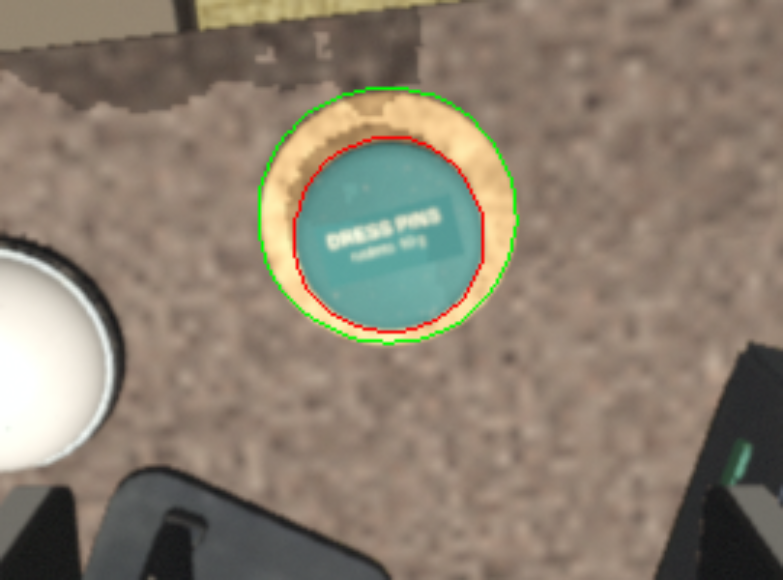

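The tin sits centred on the coaster to within about 2 mm. Now the spool: crossing back at z ≈ 0.21, above the printer and the stamp.

Request:
apply_moves:
  motion:
    - [[0,-5,45,0,0,0],[0,-10,90,0,0,0],[0,-10,135,0,0,0],[1,-10,180,0,0,0],[1,-10,225,0,0,0]]

```text
t: 27.75
eef_pos: [0.4545, 0.0723, 0.2109]
tcp_rot: [-0.706, 0.706, -0.038, 0.038]
force: [1.5, -0.6, 0.2]
finger_gap: 0.0855
```

Request:
apply_moves:
  motion:
    - [[0,0,45,0,0,0],[0,0,90,0,0,0],[0,0,135,0,0,0],[1,0,180,0,0,0],[1,0,225,0,0,0]]

```text
t: 28.25
eef_pos: [0.4793, 0.2974, 0.2091]
tcp_rot: [-0.705, 0.707, -0.039, 0.037]
force: [0.2, -0.6, -0.3]
finger_gap: 0.0855
```

Request:
apply_moves:
  motion:
    - [[0,0,45,0,0,0],[0,5,90,0,0,0],[0,15,135,0,0,0],[1,25,170,0,0,0],[1,25,170,0,0,0]]

```text
t: 28.75
eef_pos: [0.4956, 0.4704, 0.1797]
tcp_rot: [-0.705, 0.707, -0.039, 0.034]
force: [-0.4, -0.9, -0.4]
finger_gap: 0.0856
```

Run:
```python
from h import *
im,K,C=wcam(); np.savez("w29.npz",K=K,C=C); cv2.imwrite("pics/w29.png",im)
for q in r.mark_of("wrist","thread_spool"): print(np.round(q["centre"],4),q["score"])
ms=r.silhouettes("wrist","thread_spool"); print([(q["score"],np.argwhere(q["mask"]).mean(0).round()) for q in ms])
v,i=fit(ms[0]["mask"],(.502,.471),.029,.029,0,.047,K,C,n=30); print(v,i)
go([v[0],v[1],.01],np.radians(83.8))
```

```text
[ 0.4982  0.4664 -0.0009] 0.72
[(0.56, array([189., 314.]))]
[0.50057898 0.46951199] 0.9248730964467005
shift [  2.6 172.2   4.9] turn [ 0.23  0.04 -0.17] | pos [0.4981 0.4656 0.1822] jaw yaw 83.84 F [ 1.  -1.2  0.2] gap 0.0853 t 28.9 j [-0.47  0.73 -0.62  1.45  0.45  1.11  0.29]
```

View pics/w29.png

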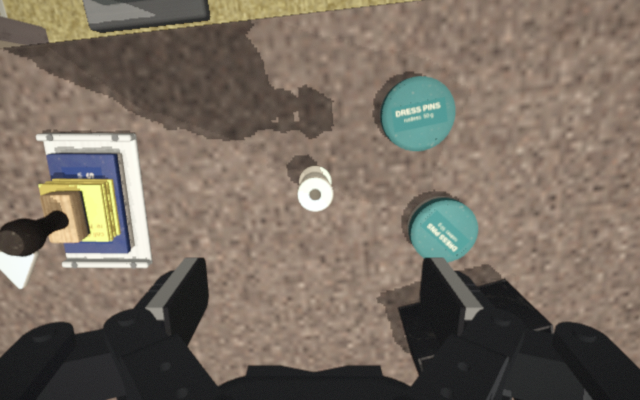

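Request:
apply_moves:
  motion:
    - [[1,40,2,0,0,0],[2,75,4,0,0,0],[2,100,4,0,0,0],[2,105,4,0,0,0],[2,105,4,0,0,0]]
  claw: 0.3

```text
t: 29.4
eef_pos: [0.5005, 0.468, 0.0773]
tcp_rot: [-0.704, 0.708, -0.04, 0.037]
force: [0.5, -0.9, 0.8]
finger_gap: 0.0555
```

Request:
apply_moves:
  motion:
    - [[0,0,0,0,0,0],[0,0,0,0,0,0]]

```text
t: 29.6
eef_pos: [0.5012, 0.4681, 0.079]
tcp_rot: [-0.705, 0.707, -0.039, 0.038]
force: [0.4, 0.4, 0.1]
finger_gap: 0.0554
```

Run:
```python
from h import *
im,K,C=wcam()
ms=r.silhouettes("wrist","thread_spool"); print([(q["score"],np.argwhere(q["mask"]).mean(0).round()) for q in ms])
v,i=fit(ms[0]["mask"],(.501,.47),.029,.029,0,.047,K,C,n=30); print(v,i)
draw(im,boxpts(v[0],v[1],0,.029,0,0,.047,30),K,C); cv2.imwrite("pics/w30.png",im)
go([v[0],v[1],.010],np.radians(83.8))
```

```text
[(0.6, array([223., 317.]))]
[0.50049716 0.46933367] 0.9578749358718577
shift [-0.4 68.5  1.4] turn [ 0.22 -0.03 -0.12] | pos [0.5009 0.4682 0.0785] jaw yaw 83.77 F [-1.1  0.1  0.3] gap 0.0556 t 29.7 j [-0.49  0.85 -0.57  1.51  0.53  0.95  0.23]
```

View pics/w30.png

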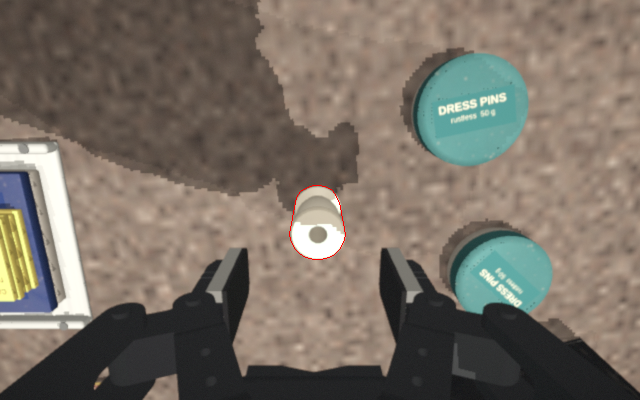

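Request:
apply_moves:
  motion:
    - [[0,25,1,0.2,0,0],[0,50,1.4,0.2,0,0],[0,65,1.4,0.2,0,0],[0,67,1.4,0.2,0,0],[0,67,1.4,0.2,0,0]]

```text
t: 30.2
eef_pos: [0.5009, 0.4696, 0.0119]
tcp_rot: [-0.706, 0.706, -0.039, 0.038]
force: [-0.2, 0.3, -0.1]
finger_gap: 0.0556
```

Run:
```python
from h import *
im,K,C=wcam(); cv2.imwrite("pics/w31.png",im)
go([.5005,.4693,.010],np.radians(83.8))
```

```text
shift [-0.6  2.5 -0.6] turn [-0.03 -0.03 -0.09] | pos [0.5012 0.4698 0.0125] jaw yaw 83.77 F [-0.1  0.8 -0.5] gap 0.0553 t 30.25 j [-0.52  0.93 -0.54  1.52  0.58  0.84  0.2 ]
```

View pics/w31.png

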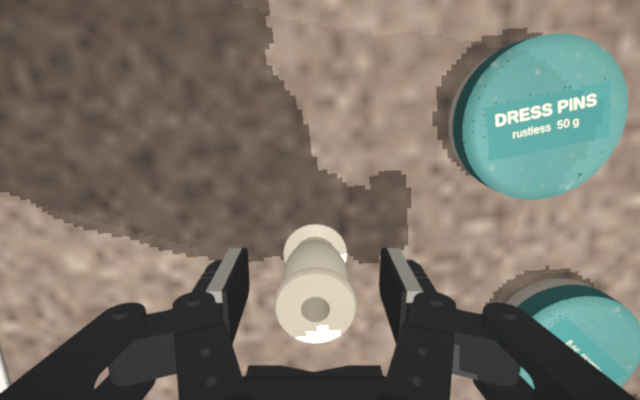

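Request:
apply_moves:
  motion:
    - [[1,1,0,0,0,0],[1,1,0,0,0,0]]

```text
t: 30.45
eef_pos: [0.5027, 0.47, 0.0124]
tcp_rot: [0.707, -0.705, 0.039, -0.038]
force: [-0.7, 0.3, -0.6]
finger_gap: 0.0555
```

Request:
apply_moves:
  motion:
    - [[0,0,0,0,0,0],[0,0,0,0,0,0],[0,0,0,0,0,0],[0,0,0,0,0,0]]
  claw: -1

```text
t: 30.85
eef_pos: [0.503, 0.4702, 0.013]
tcp_rot: [0.707, -0.705, 0.039, -0.039]
force: [-1.1, -1.1, 6.3]
finger_gap: 0.0283
```

Run:
```python
from h import *
im,K,C=wcam(); cv2.imwrite("pics/w32.png",im)
go([.43,-.153,.22],np.radians(83.8))
```

```text
shift [  -4.7 -208.2 -627. ] turn [-0.12 -0.05 -0.  ] | pos [0.503  0.4702 0.0131] jaw yaw 83.75 F [-0.1 -0.5  6.8] gap 0.028 t 30.9 j [-0.52  0.94 -0.54  1.52  0.58  0.85  0.2 ]
```

View pics/w32.png

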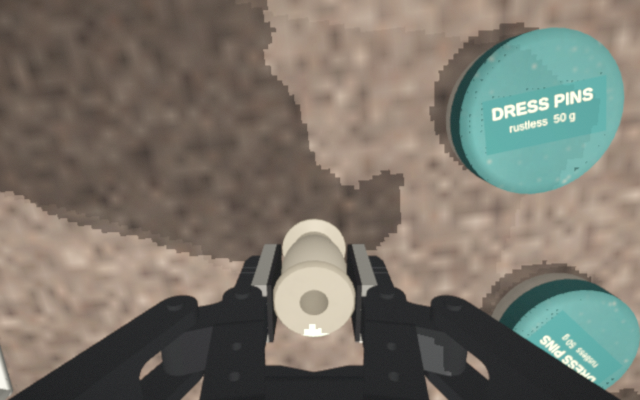

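The spool is gripped upright (hole and foot both at column 314). Carrying it over at z ≈ 0.22.

Request:
apply_moves:
  motion:
    - [[0,-40,0,0,0,0],[0,-85,0,0,0,0],[0,-130,-10,0,0,0],[0,-170,-35,0,0,0],[0,-208,-60,0,0,0]]

```text
t: 31.4
eef_pos: [0.496, 0.4097, 0.2228]
tcp_rot: [0.707, -0.705, 0.038, -0.038]
force: [1.3, 0.2, -0.3]
finger_gap: 0.0282
```

Request:
apply_moves:
  motion:
    - [[0,0,-45,0,0,0],[0,0,-90,0,0,0],[-1,0,-135,0,0,0],[-1,0,-180,0,0,0],[-1,0,-225,0,0,0]]

```text
t: 31.9
eef_pos: [0.4702, 0.1843, 0.2224]
tcp_rot: [0.707, -0.705, 0.038, -0.039]
force: [0.7, -0.3, -0.1]
finger_gap: 0.0281
```

Request:
apply_moves:
  motion:
    - [[0,0,-45,0,0,0],[0,0,-90,0,0,0],[-1,0,-135,0,0,0],[-1,0,-180,0,0,0],[-1,0,-225,0,0,0]]

```text
t: 32.4
eef_pos: [0.4443, -0.041, 0.2222]
tcp_rot: [0.707, -0.705, 0.038, -0.039]
force: [0.7, -0.1, -0.6]
finger_gap: 0.0277
```

Run:
```python
from h import *
go([.432,-.153,.12],np.radians(83.8))
```

```text
shift [  -0.3  102.  -112.8] turn [-0.11 -0.    0.08] | pos [ 0.4443 -0.041   0.2222] jaw yaw 83.8 F [ 0.7 -0.1 -0.6] gap 0.0277 t 32.4 j [ 0.51  0.31 -0.67  2.03  0.24  0.88  1.17]
```

Request:
apply_moves:
  motion:
    - [[0,0,-40,0,0,0],[0,0,-80,0,0,0],[0,30,-113,0,0,0],[0,70,-113,0,0,0],[0,120,-113,0,0,0]]

```text
t: 32.9
eef_pos: [0.4329, -0.1546, 0.1018]
tcp_rot: [0.706, -0.706, 0.037, -0.041]
force: [1.7, -1.7, -0.9]
finger_gap: 0.028
```

Request:
apply_moves:
  motion:
    - [[0,20,0,0,0,0],[0,35,0,0,0,0],[0,35,0,0,0,0],[0,35,0,0,0,0]]

```text
t: 33.3
eef_pos: [0.4333, -0.1544, 0.0673]
tcp_rot: [0.706, -0.706, 0.037, -0.041]
force: [0.6, -0.3, -0.1]
finger_gap: 0.0278
```

Run:
```python
from h import *
for i in range(2):
    im,K,C=wcam(); go([.432,-.153,.04],np.radians(83.8))
draw(im,boxpts(.43,-.153,0,.06,0,.026,.0261,60),K,C)
draw(im,boxpts(.43,-.153,0,.029,0,.026,.0261,60),K,C,(0,255,0))
cv2.imwrite("pics/w33.png",im)
```

```text
shift [-1.8 27.6  1.4] turn [-0.05 -0.15  0.33] | pos [ 0.4335 -0.1546  0.0676] jaw yaw 83.65 F [-0.8  0.9  0.6] gap 0.0276 t 33.35 j [ 0.57  0.57 -0.46  2.14  0.49  0.53  1.2 ]
shift [-2.  27.8  1.6] turn [-0.04 -0.16  0.35] | pos [ 0.4336 -0.1548  0.0678] jaw yaw 83.64 F [-0.2  0.4  0.5] gap 0.0277 t 33.4 j [ 0.57  0.57 -0.46  2.14  0.49  0.53  1.2 ]
```

View pics/w33.png

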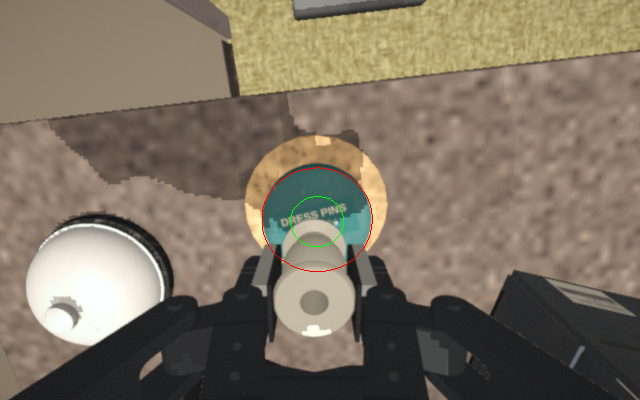

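Request:
apply_moves:
  motion:
    - [[-1,8,1,0,0,0],[-3,16,1.5,0,0,0.3],[-3,22,1.5,0,0,0.3],[-3,22,1.5,0,0,0.3],[-3,22,1.5,0,0,0.3]]

```text
t: 33.9
eef_pos: [0.4308, -0.1528, 0.0456]
tcp_rot: [0.706, -0.706, 0.039, -0.039]
force: [-0.1, -0.2, -0.7]
finger_gap: 0.0283
```

Run:
```python
from h import *
for i in range(2):
    im,K,C=wcam(); go([.432,-.153,.039],np.radians(83.8))
im=cv2.resize(im,None,fx=3,fy=3,interpolation=cv2.INTER_CUBIC)
draw(im,boxpts(.43,-.153,0,.06,0,.026,.0261,60),K,C,S=3)
p,R,_=pose(); o=p+R@np.array([-.002,0,0])
draw(im,boxpts(o[0],o[1],0,.029,0,p[2]-.013,p[2]+.034,60),K,C,(0,255,0),S=3)
cv2.imwrite("pics/w34.png",im[420:1020,560:1340])
```

```text
shift [1.1 6.8 0. ] turn [-0.05 -0.15  0.04] | pos [ 0.4309 -0.1529  0.0458] jaw yaw 83.65 F [-0.5  0.2 -0.4] gap 0.0276 t 33.95 j [ 0.54  0.61 -0.42  2.15  0.53  0.48  1.17]
shift [1.  6.9 0. ] turn [-0.05 -0.16  0.06] | pos [ 0.431  -0.1529  0.0459] jaw yaw 83.64 F [-0.4  0.2  0.1] gap 0.028 t 34.0 j [ 0.54  0.61 -0.42  2.15  0.53  0.48  1.17]
```

View pics/w34.png

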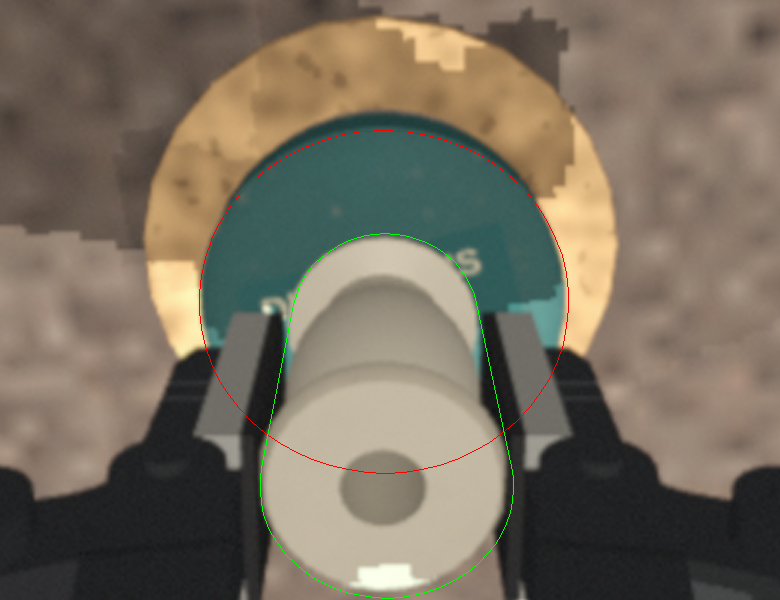

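The spool and lid outlines both match. I'll shift +1 mm in x and lower to contact.

Request:
apply_moves:
  motion:
    - [[1,3,0,0,0,0],[1.2,5,0,0,0,0],[1.2,6,0,0,0,0],[1.2,6,0,0,0,0]]

```text
t: 34.4
eef_pos: [0.4321, -0.153, 0.0397]
tcp_rot: [0.706, -0.706, 0.039, -0.039]
force: [-0.1, 1.0, 0.2]
finger_gap: 0.0281
```

Request:
apply_moves:
  motion:
    - [[0,1,0,0,0,0],[0,1,0,0,0,0]]

```text
t: 34.6
eef_pos: [0.4322, -0.153, 0.0387]
tcp_rot: [0.706, -0.706, 0.039, -0.04]
force: [-0.4, 0.3, 0.9]
finger_gap: 0.0282
```

Run:
```python
from h import *
im,K,C=wcam(); go([.432,-.153,.039],np.radians(83.8))
```

```text
shift [-0.1 -0.3 -0. ] turn [-0.05 -0.15  0.05] | pos [ 0.4321 -0.153   0.0387] jaw yaw 83.65 F [-0.3 -0.1 -0.5] gap 0.0278 t 34.65 j [ 0.53  0.62 -0.41  2.15  0.54  0.47  1.16]
```

Request:
apply_moves:
  motion:
    - [[0,0.8,0,0,0,0],[0,0.8,0,0,0,0]]

```text
t: 34.85
eef_pos: [0.4324, -0.153, 0.0385]
tcp_rot: [0.706, -0.706, 0.039, -0.04]
force: [-2.8, 1.8, 16.6]
finger_gap: 0.0284
```

Request:
apply_moves:
  motion:
    - [[0,0,0,0,0,0],[0,0,0,0,0,0],[0,0,0,0,0,0]]

```text
t: 35.15
eef_pos: [0.4324, -0.153, 0.0386]
tcp_rot: [0.706, -0.706, 0.039, -0.04]
force: [-1.0, 0.5, 7.3]
finger_gap: 0.0281
```

Request:
apply_moves:
  motion:
    - [[0,0,0,0,0,0],[0,0,0,0,0,0],[0,0,0,0,0,0],[0,0,0,0,0,0]]
  claw: 0.3

```text
t: 35.55
eef_pos: [0.4324, -0.153, 0.0385]
tcp_rot: [0.706, -0.706, 0.039, -0.04]
force: [-0.8, -0.1, 0.7]
finger_gap: 0.0554
```

Run:
```python
from h import *
im,K,C=wcam(); go([.432,-.153,.039],np.radians(83.8)); cv2.imwrite("pics/w35.png",im)
```

```text
shift [-0.4 -0.5  0. ] turn [-0.02 -0.15  0.08] | pos [ 0.4324 -0.1531  0.0385] jaw yaw 83.65 F [-0.3  0.3  0.8] gap 0.0554 t 35.6 j [ 0.53  0.62 -0.41  2.15  0.54  0.47  1.15]
```

View pics/w35.png

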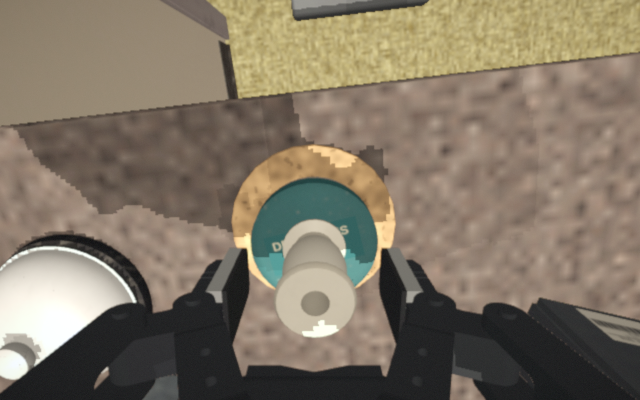

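The spool stands free between the open fingers. I'll retreat and check both stacks.

Request:
apply_moves:
  motion:
    - [[0,-25,0,0,0,0],[0,-70,0,0,0,0],[0,-115,0,0,0,0],[0,-160,0,0,0,0],[0,-180,0,0,0,0]]

```text
t: 36.1
eef_pos: [0.433, -0.1531, 0.222]
tcp_rot: [-0.706, 0.706, -0.037, 0.041]
force: [0.0, 0.3, -0.6]
finger_gap: 0.0558
```

Request:
apply_moves:
  motion:
    - [[0,0,0,0,0,0],[0,0,0,0,0,0]]

```text
t: 36.3
eef_pos: [0.433, -0.1534, 0.2222]
tcp_rot: [-0.705, 0.707, -0.037, 0.041]
force: [0.7, -0.5, -0.7]
finger_gap: 0.0555
```

Run:
```python
from h import *
im,K,C=wcam()
ms=r.silhouettes("wrist","thread_spool")
if ms:
    v,i=fit(ms[0]["mask"],(.43,-.153),.029,.029,.026,.073,K,C,n=30); print("spool",v,i); draw(im,boxpts(v[0],v[1],0,.029,0,.026,.073,30),K,C)
cv2.imwrite("pics/w36.png",cv2.resize(im[60:300,180:480],None,fx=2.5,fy=2.5))
s=r.snapshot("side");cv2.imwrite("pics/s36.png",cv2.resize(s["pixels"][120:300,230:430],None,fx=3.3,fy=3.3,interpolation=cv2.INTER_CUBIC))
for n in "rubber_stamp sticky_block ink_pad thread_spool pin_tin desk_bell tailor_chalk tag_bundle".split(): print(n,[(np.round(q["centre"],3).tolist(),round(q["score"],2)) for q in r.mark_of("side",n)])
go([.43,-.153,.22],np.radians(83.8))
```

```text
spool [ 0.4298687  -0.15316861] 0.9315061395782602
rubber_stamp [([0.498, 0.271, 0.041], 0.55), ([0.547, 0.166, -0.001], 0.18)]
sticky_block [([0.499, 0.271, 0.017], 0.51)]
ink_pad [([0.498, 0.268, 0.007], 0.78)]
thread_spool [([0.433, -0.152, 0.025], 0.6)]
pin_tin [([0.45, 0.564, 0.004], 0.84), ([0.551, 0.581, -0.002], 0.71), ([0.426, -0.15, 0.006], 0.66)]
desk_bell [([0.461, -0.29, -0.004], 0.75)]
tailor_chalk [([0.429, -0.152, -0.001], 0.74), ([0.499, 0.267, 0.04], 0.23)]
tag_bundle [([0.665, 0.286, 0.001], 0.69)]
shift [-3.   1.9 -0.2] turn [ 0.03 -0.14  0.28] | pos [ 0.433  -0.1531  0.2219] jaw yaw 83.66 F [-0.9 -0.3  0.3] gap 0.0554 t 36.85 j [ 0.73  0.32 -0.64  2.01  0.25  0.88  1.42]
```

View pics/w36.png

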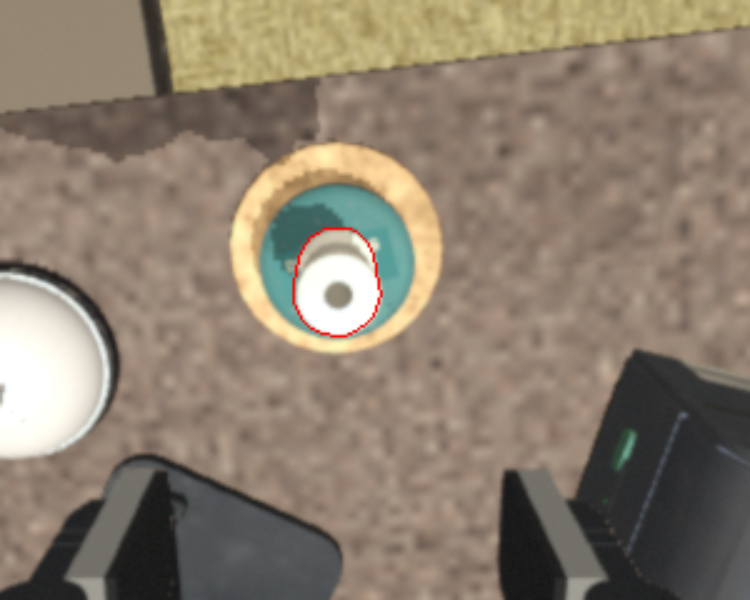

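View pics/s36.png

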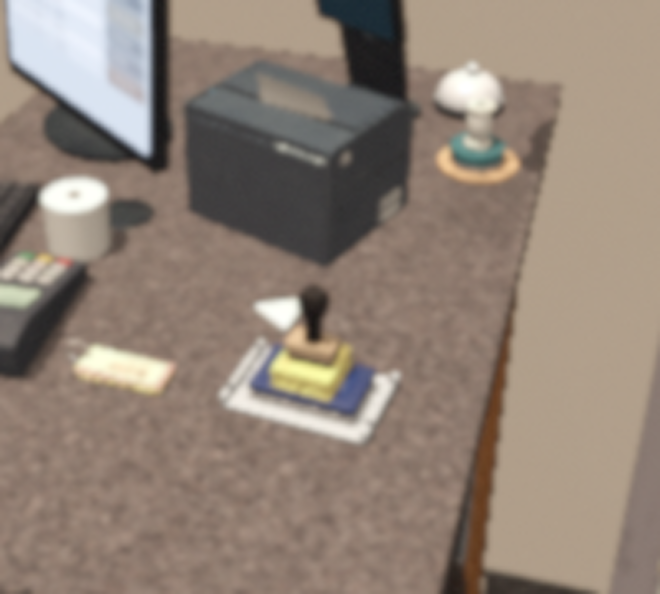

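Both stacks stand: spool fit (0.4299, -0.1532) on the tin at (0.4300, -0.1534), stamp on block on pad. The chalk, tags and bell haven't moved. Handing in.

```bash
python3 -c "
from plant import r
print(r.close_job())"
```

```text
the job is handed in; nothing more can be done
None
```

Both stacks are built and the job is handed in at about 37 s of the 134 s allowed.

**Metal rest:** the ink pad lies lengthwise between the lips, with the sticky-note block and the rubber stamp on it. The block fits within about 1 mm of the pad's centre. The stamp stands upright, about 1 to 1.5 mm from the block's centre.

**Cork coaster:** I used the right-most pin tin, the one that started at (0.45, 0.13). The thread spool stands on its lid, centred within 1 mm.

**Last checks:** the gripper was open and clear at z ≈ 0.22 m. The bell and the tag bundle still measured at their starting places, and the chalk looked unmoved in the side picture.

**What disagreed or was less certain:**
- **Tin on coaster:** a mask fit put the tin about 2 mm off the coaster's centre along x, though other views showed it centred. I left it.
- **Stamp:** it leaned about 2.5° when gripped. I levelled it before placing, and it stood upright after release.
- **Chalk:** in the last side picture the network marked the chalk at the two stacks, which is a false report. The picture itself shows it in place.

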